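# Fill the bearing-ball dispenser from the scoops

### The job

Get the ball dispenser ready: first nudge its stiff portion slide along to the mark, without running past it. Then empty every scoop on the mat that has bearing balls in it into the jar: rest the scoop's lip just inside the narrow mouth before tipping it, so that no ball misses, and do not touch the balls with the fingers. At the end all scoops stand empty and upright on the mat again; leave the other things on the bench alone.

Things in the scene. Friction and masses are not known exactly. Their poses are not given: they have to be found in the camera images.
- dispenser: ball dispenser, bolted down: blue base plate (x -70 to +145, y -100 to +100, 10 mm thick) with a clear narrow-necked jar on it and a steel rail for the portion slide. Origin: on the jar's axis at bench level; x points from jar to rail, y along the rail. Rail: middle at x = 105 mm, 30 wide, 190 long, top 30 mm above the bench. Nothing on it stands higher than the slide (78 mm) but the jar
- jar_mouth (a point): centre of the jar's round mouth, level with the rim's top, 145 mm above the bench; 60 mm across inside, 68 mm outside. The straight neck is 45 mm long, then the jar widens over 25 mm of height to its body, 110 mm across; inner floor 15 mm above the bench
- portion (a joint): travel of the portion slide in m, 0 to 0.125, growing towards the dispenser's +y. Stiff: about 7 N dry friction plus 15 N per m/s, no spring; it stays where it is left. It starts 30 to 95 mm short of the mark
- portion_pointer (a point): tip of the slide's thin white pointer, 36 mm above the bench. The slide's black upright thumb block has its axis 42 mm from here towards the jar (dispenser's -x), at the same y; it is 40 mm (x) by 24 mm (along the rail, y), from 42 to 78 mm above the bench. Below it a dark steel shoe 46 x 34 mm rides on the rail, 30 to 42 mm above the bench
- mark: the mark: thin white upright plate, 3 mm wide along the rail, 26 mm high, fixed on the base plate just beyond the pointer's tip (look only, it touches nothing); origin at its foot, axes parallel to the dispenser's. The slide is set when pointer and mark have the same y in the dispenser's frame
- mat: black rubber mat on the bench, 260 mm (x) by 370 mm (y), 3 mm thick, where the scoops stand at the start and belong afterwards; origin: centre of its underside
- sprocket: bystander: dark steel sprocket with a hub, 90 mm across, 18 mm high, lying on the bench; origin at the centre of its underside
- spanner: bystander: steel spanner 170 mm long lying on the bench
- dripper: bystander: small grey oil bottle, 44 mm across, 110 mm high, standing on the bench; origin at the centre of its underside
- scoop0: aluminium scoop with no, one or two balls in it, one of three alike, 0.16 to 0.26 kg empty: an open trough 44 mm wide outside on a foot plate (x -92 to +14, y -30 to +30, 4 mm thick). Origin: underside, in the symmetry plane; x towards the spout, z up. Grip at the back: black upright plate 12 mm thick (y), x -92 to -64, z up to 84 mm, to be pinched across its thickness from above
- scoop1: same as scoop0. The trough's floor climbs 12 degrees to the spout: z = 8 mm at the closed back (x = -55, wall leaning back) to a crest at x = 45, z = 29 mm (underside z = 26); side walls 21 mm high, 40 mm apart inside. Level, the balls stay in; they roll out as the spout is tipped down by more than 12 degrees and are all out by 35 to 40
- scoop2: same as scoop0. At the start all scoops stand on the mat side by side, about 110 mm apart, spouts towards the robot (within 25 degrees or so)
- scoop0_lip (a point): tip of scoop0's lip, at x = 64.5, y = 0, z = 14.5 mm in the scoop's frame. The lip is a tongue 32 mm wide, 3 mm thick, 24 mm long, bent down 35 degrees below the level from the trough's crest (x = 45, z = 29 mm), so that with the scoop level it hangs inside the mouth while the crest stands over the rim
- scoop1_lip (a point): the same point of scoop1
- scoop2_lip (a point): the same point of scoop2
- ball00_center (a point): centre of a steel bearing ball, 18 mm across, 24 g, lying at the start at the back of scoop0's trough; None: absent, that place in the scoop is empty
- ball01_center (a point): centre of a steel bearing ball, 18 mm across, 24 g, lying at the start at the back of scoop0's trough; None: absent, that place in the scoop is empty
- ball10_center (a point): centre of a steel bearing ball, 18 mm across, 24 g, lying at the start at the back of scoop1's trough; None: absent, that place in the scoop is empty
- ball11_center (a point): centre of a steel bearing ball, 18 mm across, 24 g, lying at the start at the back of scoop1's trough; None: absent, that place in the scoop is empty
- ball20_center (a point): centre of a steel bearing ball, 18 mm across, 24 g, lying at the start at the back of scoop2's trough; None: absent, that place in the scoop is empty
- ball21_center (a point): centre of a steel bearing ball, 18 mm across, 24 g, lying at the start at the back of scoop2's trough; None: absent, that place in the scoop is empty
Things that resemble listed ones, but are neither listed nor needed, are in the scene too. Leave any orange look-alike of the scoop0 alone. Leave any purple look-alike of the scoop1 alone.

How it is judged:
On the way, in this order (a step that is already met when the one before it is completed fails the run):
1. the portion slide stands at the mark (within 3 mm) before any ball is in the jar (y of portion_pointer in the frame of mark between -0.003 and 0.003 m and not (horizontal distance between ball00_center and jar_mouth below 0.053 m and z of ball00_center in the frame of dispenser between 0.015 and 0.1 m) and not (horizontal distance between ball01_center and jar_mouth below 0.053 m and z of ball01_center in the frame of dispenser between 0.015 and 0.1 m) and not (horizontal distance between ball10_center and jar_mouth below 0.053 m and z of ball10_center in the frame of dispenser between 0.015 and 0.1 m) and not (horizontal distance between ball11_center and jar_mouth below 0.053 m and z of ball11_center in the frame of dispenser between 0.015 and 0.1 m) and not (horizontal distance between ball20_center and jar_mouth below 0.053 m and z of ball20_center in the frame of dispenser between 0.015 and 0.1 m) and not (horizontal distance between ball21_center and jar_mouth below 0.053 m and z of ball21_center in the frame of dispenser between 0.015 and 0.1 m)), for 0.3 s.
2. all balls are in the jar (horizontal distance between each of ball00_center, ball01_center, ball10_center, ball11_center, ball20_center, ball21_center and jar_mouth below 0.053 m and z of ball00_center in the frame of dispenser between 0.015 and 0.1 m and z of ball01_center in the frame of dispenser between 0.015 and 0.1 m and z of ball10_center in the frame of dispenser between 0.015 and 0.1 m and z of ball11_center in the frame of dispenser between 0.015 and 0.1 m and z of ball20_center in the frame of dispenser between 0.015 and 0.1 m and z of ball21_center in the frame of dispenser between 0.015 and 0.1 m), for 0.3 s.
At the end, for the whole second after the job is handed in: The pointer is within 3 mm of the mark, every ball is in the jar, and every scoop stands upright (within 6 degrees), released and at rest, with its origin over the mat (all of step 2 and y of portion_pointer in the frame of mark between -0.003 and 0.003 m and angle between each of scoop0, scoop1, scoop2's own z axis and vertical below 0.1 rad and x of scoop0 in the frame of mat between -0.13 and 0.13 m and y of scoop0 in the frame of mat between -0.185 and 0.185 m and z of each of scoop0, scoop1, scoop2 in the frame of mat below 0.012 m and linear speed of each of scoop0, scoop1, scoop2 below 0.02 m/s and x of scoop1 in the frame of mat between -0.13 and 0.13 m and y of scoop1 in the frame of mat between -0.185 and 0.185 m and x of scoop2 in the frame of mat between -0.13 and 0.13 m and y of scoop2 in the frame of mat between -0.185 and 0.185 m); the robot touches nothing.
It fails at once if the slide runs more than 5 mm past the mark (y of portion_pointer in the frame of mark above 0.005 m).
It fails at once if a ball falls onto the bench, the mat or the dispenser's base ((contact force between ball00 and table above 0.02 N or contact force between ball00 and mat above 0.02 N or (height (world z) of ball00_center below 0.022 m and horizontal distance between ball00_center and jar_mouth between 0.056 and 0.12 m and contact force between ball00 and dispenser above 0.02 N)) or (contact force between ball01 and table above 0.02 N or contact force between ball01 and mat above 0.02 N or (height (world z) of ball01_center below 0.022 m and horizontal distance between ball01_center and jar_mouth between 0.056 and 0.12 m and contact force between ball01 and dispenser above 0.02 N)) or (contact force between ball10 and table above 0.02 N or contact force between ball10 and mat above 0.02 N or (height (world z) of ball10_center below 0.022 m and horizontal distance between ball10_center and jar_mouth between 0.056 and 0.12 m and contact force between ball10 and dispenser above 0.02 N)) or (contact force between ball11 and table above 0.02 N or contact force between ball11 and mat above 0.02 N or (height (world z) of ball11_center below 0.022 m and horizontal distance between ball11_center and jar_mouth between 0.056 and 0.12 m and contact force between ball11 and dispenser above 0.02 N)) or (contact force between ball20 and table above 0.02 N or contact force between ball20 and mat above 0.02 N or (height (world z) of ball20_center below 0.022 m and horizontal distance between ball20_center and jar_mouth between 0.056 and 0.12 m and contact force between ball20 and dispenser above 0.02 N)) or (contact force between ball21 and table above 0.02 N or contact force between ball21 and mat above 0.02 N or (height (world z) of ball21_center below 0.022 m and horizontal distance between ball21_center and jar_mouth between 0.056 and 0.12 m and contact force between ball21 and dispenser above 0.02 N))).
It fails at once if the fingers handle a ball (contact force between the fingers and ball00 above 0.5 N or contact force between the fingers and ball01 above 0.5 N or contact force between the fingers and ball10 above 0.5 N or contact force between the fingers and ball11 above 0.5 N or contact force between the fingers and ball20 above 0.5 N or contact force between the fingers and ball21 above 0.5 N).
It fails at once if a scoop is tipped more than about 17 degrees, still loaded, without its lip inside the jar's mouth ((angle between scoop0's own z axis and vertical above 0.3 rad and distance between any of ball00_center, ball01_center and scoop0 below 0.058 m and (horizontal distance between scoop0_lip and jar_mouth above 0.032 m or z of scoop0_lip in the frame of jar_mouth above 0.003 m)) or (angle between scoop1's own z axis and vertical above 0.3 rad and distance between any of ball10_center, ball11_center and scoop1 below 0.058 m and (horizontal distance between scoop1_lip and jar_mouth above 0.032 m or z of scoop1_lip in the frame of jar_mouth above 0.003 m)) or (angle between scoop2's own z axis and vertical above 0.3 rad and distance between any of ball20_center, ball21_center and scoop2 below 0.058 m and (horizontal distance between scoop2_lip and jar_mouth above 0.032 m or z of scoop2_lip in the frame of jar_mouth above 0.003 m))).
It fails at once if a bystander (sprocket, spanner, oil bottle) is moved more than 30 mm (distance of any of sprocket, spanner, dripper from where it was at the start of the episode above 0.03 m).
Of ball00, ball01, ball10, ball11, ball20, ball21 only 3 to 5 are there at a start; the rules pass over those that are not, and their reading is None.
At some moment in a run one of scoop0, scoop1, scoop2 may be knocked a few centimetres aside while the robot is not near it.
It also fails if it takes over 210 s, if anything falls off the work surface, if the arm or the gripper's body presses on something with over 40 N, if the wrist force passes 120 N, or if a joint passes its speed limit or range.

### The arm

A 7-joint arm with a two-finger parallel gripper is mounted at the origin on the work surface. World frame = base frame: x ahead of the robot, y to its left, z up, the work surface at z = 0. Lengths are in m, angles in rad, forces in N, time in s.
With the tool pointing down it reaches from about 0.425 to 0.925 m from the base axis. Payload 6.8 kg.
Tool frame: the origin (TCP) lies on the mounting face of the last link; the fingertips stand 173 mm ahead of it and the grasp point (between the pads) lies 155 mm ahead of it; z points along the fingers, y is the line along which they close (so a half turn about z gives the same grasp; the last joint's range is limited). The gripper opens to 85 mm and grips with 20 to 120 N. Pads are 22 mm wide; open, the fingers measure 114 mm over their backs; the gripper's body (76 mm by 85 mm) begins 54 mm behind the grasp point. The pads swing forward as they close: fully open they stand 13 mm farther back than shut.
Start: joints at [-1.208, 0.477, 0.022, 1.555, -0.011, 1.109, -0.083], TCP at [0.306, 0.602, 0.405] pointing down, gripper open.
Joint ranges: [-2.96, 2.96], [-0.34, 2.1], [-1.41, 1.46], [0.24, 2.44], [-1.37, 4.51], [0.17, 1.92], [-2.96, 2.96]. Speed limits (rad/s): [2.39, 2.39, 3.14, 3.14, 3.14, 3.14, 3.14].

### API

Orientations are given as a rotation vector (axis times angle).
In Python, from bench import r gives the robot as it stands.
- The arm moves only by the tool carry_out, never from a script. Its argument "moves" is a list of rows, each a list of 5 numbers: the shift along the tool's x, y, z in m, then the turn about the tool's z in rad, then the finger opening in m, from 0 to 0.0854. In form: [[dx, dy, dz, roll, claw], ...]. A call has exactly 8 rows; each row is the pose to reach, as a shift and turn from the pose commanded when the call began, along the tool's axes at that moment; what a row does not reach only later rows make up. A row lasts 1/10 s, in which the tool goes at most 50 mm and 8.59 degrees, less where a joint would pass 70% of its speed; a pose out of reach is approached as far as the arm can. A call with a gripper value outside its range is refused whole. The fingers move at their own pace and stop on an object; "force" is the grip in N (left out, the last holds). Time passes only in rows, so rows that repeat a pose let the fingers close, or fill a call up. It gives the time, the measured TCP pose, the force, the opening and the grip force at its end, in the units of the state.
- r.get_obs(): the state, without advancing time (a new reading comes with each control period).
- r.grab_frame(name): name is "scene" or "side" or "wrist"; returns the picture (384x512x3 uint8, red, green, blue); there is no depth.
- r.calibration(name): a dict with "fx", "fy", "cx", "cy" (pixels), "rvec" (rotation vector, rad) and "tvec" (3), from world to camera coordinates, as OpenCV has them. Camera axes: x right, y down, z forward; pixel columns grow to the right and rows downward; lengths in m; the calibration is good to about 2 mm. A picture is of the moment at which its call begins: read the wrist's pose just before it. calibration takes no time and is no camera call; for the wrist camera it gives the pose at the moment of the call.
- r.hand_in(): hands the job in; it is judged then, once.
The state is a dict: "clock": time; "joints": joint angles; "qvel": joint speeds; "tau": joint torques, N m; "tcp_pos": TCP position; "orientation": TCP orientation; "contact_force": force on the tool from outside, world axes, zero at the start; "moment": the same for the moment, N m; "grip_width": finger opening in m; "gripper_force": force on a finger pad.
Only numpy, scipy, OpenCV 4.12 (cv2) and the standard library are available. Lean on these libraries where they do the work, as an engineer would, in place of code of your own. Each camera call takes 0.05 s, during which the arm holds its last target. There are 200 camera calls.

## Working session

There is one attempt and no reset: what is moved stays moved. The work goes in short steps, Python scripts to look and compute and a tool call to move; the robot and the scene stay as the last step left them, time stands still between calls to the robot, and variables do not carry over. Pictures are saved under pics/ and viewed, at most 14 in all, crops included, and the job is handed in when it is done.

Besides the shell and the picture viewer there is one more tool, called after "Call:" in YAML: its name, and indented under it one key for each argument. carry_out: Moves the arm, as the interface text tells. Its arguments: {"type":"object","properties":{"moves":{"type":"array","items":{"type":"array","items":{"type":"number"}}},"force":{"type":"number"}},"required":["moves"]}

```bash
ls; mkdir -p pics; cat > h.py <<'E'
import numpy as np, cv2
from bench import r
from scipy.spatial.transform import Rotation as R
def snap(n,f,crop=None,scale=1):
    c=r.calibration(n); im=r.grab_frame(n)
    cv2.imwrite('pics/raw_'+f+'.png',im[:,:,::-1]); np.save('pics/'+f+'.npy',c,allow_pickle=True)
    o=im[:,:,::-1]
    if crop: x0,x1,y0,y1=crop; o=o[y0:y1,x0:x1]
    cv2.imwrite('pics/'+f+'.png',cv2.resize(o,None,fx=scale,fy=scale,interpolation=cv2.INTER_CUBIC))
    return c,im
def ld(f): return np.load('pics/'+f+'.npy',allow_pickle=True).item()
def ray(c,u,v):
    M=R.from_rotvec(np.ravel(c['rvec'])).as_matrix(); t=np.ravel(c['tvec'])
    d=M.T@np.array([(u-c['cx'])/c['fx'],(v-c['cy'])/c['fy'],1]); return -M.T@t,d
def at(c,u,v,z):
    o,d=ray(c,u,v); return o+d*(z-o[2])/d[2]
def proj(c,P):
    M=R.from_rotvec(np.ravel(c['rvec'])).as_matrix(); q=np.atleast_2d(P)@M.T+np.ravel(c['tvec'])
    return np.c_[c['fx']*q[:,0]/q[:,2]+c['cx'],c['fy']*q[:,1]/q[:,2]+c['cy']]
E
python3 - <<'E'
from h import *
o=r.get_obs(); print(o)
for n in ('scene','side'):
    c,_=snap(n,n+'0',scale=1.5625); print(n,ray(c,c['cx'],c['cy']),c['fx'])
E
```

```text
pics
{'clock': 0.0, 'joints': array([-1.20808083,  0.47777023,  0.02234045,  1.55642355, -0.01148224,
        1.10932305, -0.08309647]), 'qvel': array([-0.00022697, -0.00052087, -0.00093789,  0.00146292,  0.00070587,
       -0.00100326,  0.00127562]), 'tau': array([-5.98759616e-04, -5.96449041e+01,  1.60734147e+00, -2.81200916e+01,
        1.23340517e-02,  9.28666763e-03,  1.86322062e-06]), 'tcp_pos': array([0.3060596 , 0.60131857, 0.40375728]), 'orientation': array([-7.32629632e-01, -3.05469079e+00,  2.78804517e-03]), 'contact_force': array([ 0.30445925,  0.72141626, -0.98189595]), 'moment': array([0.00634372, 0.01022741, 0.00849968]), 'gripper_force': 0.0, 'grip_width': 0.08545667279885238}
scene (array([1.02157666, 0.45134587, 0.83228948]), array([-0.5266155 , -0.40141287, -0.74936228])) 379.5649988706317
side (array([0.32162476, 1.05608663, 0.80524256]), array([ 0.13518742, -0.81078713, -0.5695161 ])) 418.0691560254339
```

View pics/scene0.png

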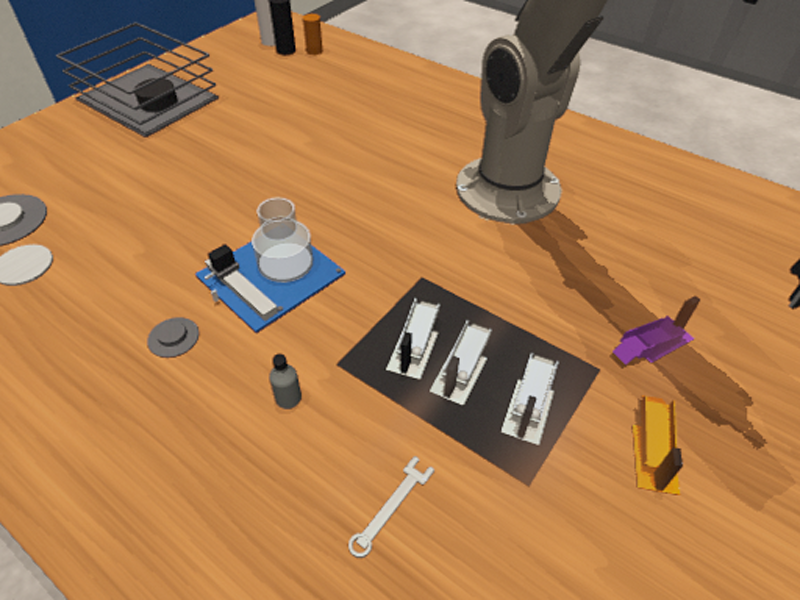

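View pics/side0.png

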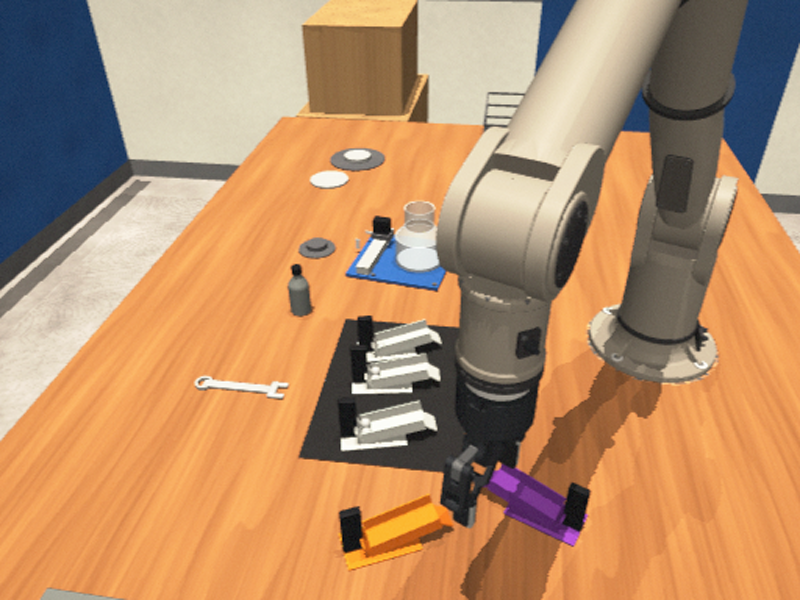

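```bash
python3 - <<'E'
import cv2,numpy as np
a=cv2.imread('pics/raw_scene0.png')
d=a[120:215,115:230]; s=a[170:315,210:390]
cv2.imwrite('pics/c1.png',cv2.resize(d,None,fx=6,fy=6,interpolation=cv2.INTER_CUBIC))
cv2.imwrite('pics/c2.png',cv2.resize(s,None,fx=4,fy=4,interpolation=cv2.INTER_CUBIC))
E
```

```text
(no output)
```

View pics/c1.png

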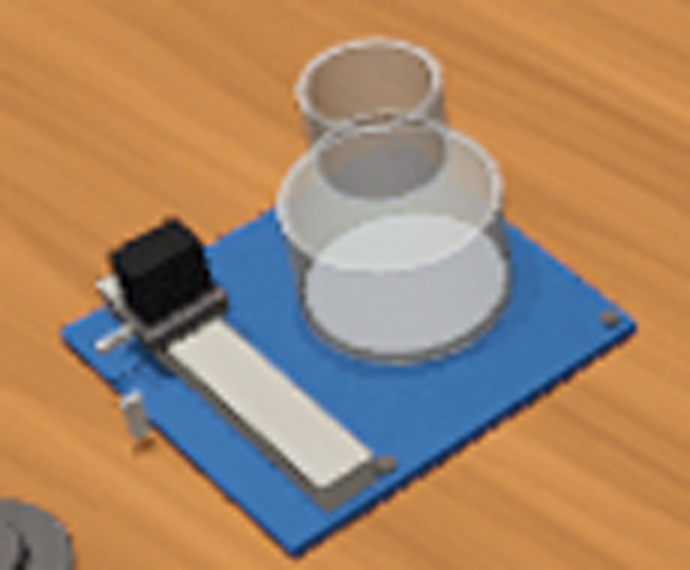

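View pics/c2.png

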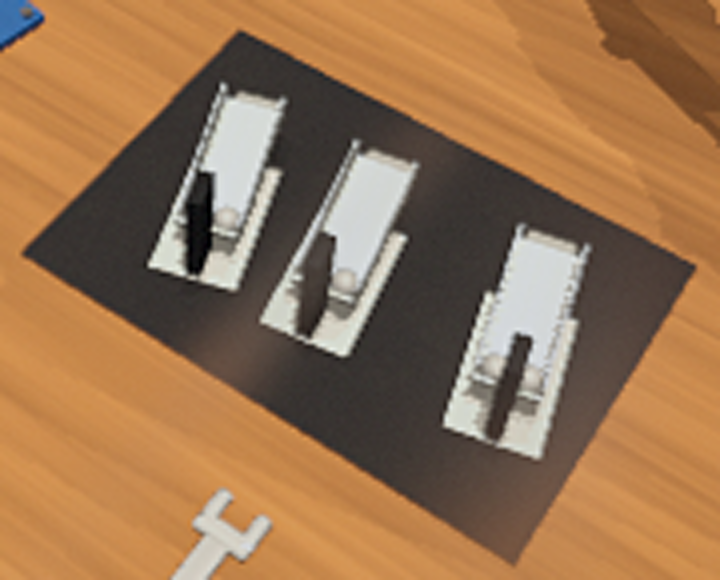

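```bash
python3 - <<'E'
from h import *
from scipy.optimize import least_squares
c=ld('scene0')
def uv(L,s,ox,oy): return np.array(L,float)/s+[ox,oy]
def fit(P,U,x0):
    def f(p):
        ca,sa=np.cos(p[2]),np.sin(p[2]); Q=np.c_[p[0]+ca*P[:,0]-sa*P[:,1],p[1]+sa*P[:,0]+ca*P[:,1],P[:,2]]
        return (proj(c,Q)-U).ravel()
    s=least_squares(f,x0); return s.x,np.abs(s.fun).max()
U=uv([(65,333),(297,552),(633,325),(370,92)],6,115,120)
P=np.array([(.145,-.1,.01),(.145,.1,.01),(-.07,.1,.01),(0,0,.145)])
p,e=fit(P,U,[.5,-.3,1.]); print('disp',p.round(4),np.degrees(p[2]).round(1),e,np.hypot(*p[:2]))
def loc(q): 
    d=q[:2]-p[:2]; ca,sa=np.cos(p[2]),np.sin(p[2]); return np.array([ca*d[0]+sa*d[1],-sa*d[0]+ca*d[1]])
print('ptr',loc(at(c,*uv((100,345),6,115,120),.036)),'mark top',loc(at(c,*uv((131,396),6,115,120),.036)),'foot',loc(at(c,*uv((142,440),6,115,120),.01)))
U=uv([(240,30),(695,266),(515,565),(22,253)],4,210,170)
P=np.array([(-.13,-.185,.003),(-.13,.185,.003),(.13,.185,.003),(.13,-.185,.003)])
m,e=fit(P,U,[.6,0.1,0]); print('mat',m.round(4),e)
# scoops: foot back corners (z .007), grip top ends (z .087): back of foot left/right
F=np.array([(-.092,.03,.007),(-.092,-.03,.007)])
for nm,L,g in (('A',[(148,266),(238,292)],[(207,175),(198,275)]),('B',[(260,322),(347,357)],[(327,236),(308,338)]),('C',[(443,427),(541,460)],[(524,337),(495,440)])):
    q=[at(c,*uv(l,4,210,170),.007)[:2] for l in L]; mid=(q[0]+q[1])/2; e=q[1]-q[0]
    yaw=np.arctan2(-e[0],e[1]); 
    # back at mid; x axis is perpendicular, toward robot
    x=np.array([-e[1],e[0]])/np.linalg.norm(e); 
    if x@mid>0:x=-x
    G=mid+.014*x
    print(nm,'backmid',mid.round(4),'w',np.linalg.norm(e).round(4),'grip',G.round(4),'x ang',np.degrees(np.arctan2(x[1],x[0])).round(1),'griptop1',at(c,*uv(g[0],4,210,170),.087)[:2].round(4))
E
```

```text
disp [ 0.4861 -0.2178 -0.1423] -8.2 1.4880024418168034 0.5326312485068979
ptr [ 0.14374189 -0.05275669] mark top [ 0.15180493 -0.01350171] foot [ 0.15489956 -0.00968247]
mat [0.4741 0.1974 0.0184] 0.9055507290802325
A backmid [0.556  0.1211] w 0.0623 grip [0.5427 0.1168] x ang -161.9 griptop1 [0.5326 0.1133]
B backmid [0.5505 0.2046] w 0.0597 grip [0.5368 0.2018] x ang -168.4 griptop1 [0.5264 0.1991]
C backmid [0.5424 0.3361] w 0.0602 grip [0.529  0.3322] x ang -164.1 griptop1 [0.5176 0.3285]
```

```bash
cat >> h.py <<'E'
def go(x,y,z,ang):
    """shift to put grasp point at x,y,z with tool y along world angle ang (deg, mod 180)"""
    o=r.get_obs(); M=R.from_rotvec(o['orientation']).as_matrix()
    a=np.degrees(np.arctan2(M[1,1],M[0,1])); d=(ang-a+90)%180-90
    g=o['tcp_pos']+.155*M[:,2]
    print('t',round(o['clock'],2),'grasp',g.round(4),'yang',a.round(2),'w',round(o['grip_width'],4),'F',o['contact_force'].round(1),'j7',o['joints'][6].round(2))
    print('shift',(M.T@(np.array([x,y,z])-g)).round(4),'roll',np.radians(-d).round(4),'M_xy',M[:2,:2].round(2).tolist())
def cam(n): c=r.calibration(n); return c
P=np.array([0.4861,-0.2178,-0.1423])
def D(x,y): ca,sa=np.cos(P[2]),np.sin(P[2]); return P[0]+ca*x-sa*y,P[1]+sa*x+ca*y
E
python3 - <<'E'
from h import *
x,y=D(.105,-.053); print(x,y); go(x,y,.21,81.8)
E
```

```text
0.5825222322244196 -0.28515542393052035
t 0.1 grasp [0.306  0.6011 0.2488] yang 63.02 w 0.0854 F [-0.3  0.8 -1.2] j7 -0.08
shift [-0.6485 -0.6643  0.04  ] roll -0.3277 M_xy [[-0.89, 0.45], [0.45, 0.89]]
```

Call:
carry_out:
  moves:
    - [-0.03,-0.03,0,0,0.085]
    - [-0.06,-0.06,0,0,0.085]
    - [-0.095,-0.095,0,0,0.085]
    - [-0.13,-0.13,0,0,0.085]
    - [-0.165,-0.165,0,0,0.085]
    - [-0.2,-0.2,0,0,0.085]
    - [-0.23,-0.235,0,0,0.085]
    - [-0.26,-0.266,0,0,0.085]

```text
clock: 0.9
tcp_pos: [0.4172, 0.2441, 0.4045]
orientation: [-0.734, -3.054, 0.001]
contact_force: [0.2, -0.4, -0.0]
grip_width: 0.0851
gripper_force: 0.0
```

Call:
carry_out:
  moves:
    - [-0.03,-0.03,0,0,0.085]
    - [-0.06,-0.06,0,0,0.085]
    - [-0.095,-0.095,0,0,0.085]
    - [-0.13,-0.13,0,0,0.085]
    - [-0.165,-0.165,0,0,0.085]
    - [-0.2,-0.2,0,0,0.085]
    - [-0.23,-0.235,0,0,0.085]
    - [-0.26,-0.266,0,0,0.085]

```text
clock: 1.7
tcp_pos: [0.5281, -0.1107, 0.4045]
orientation: [-0.734, -3.054, 0.0]
contact_force: [1.5, 0.8, -0.1]
grip_width: 0.085
gripper_force: 0.0
```

Call:
carry_out:
  moves:
    - [-0.03,-0.03,0.01,-0.1,0.085]
    - [-0.06,-0.06,0.02,-0.2,0.085]
    - [-0.09,-0.09,0.03,-0.3,0.085]
    - [-0.12,-0.12,0.04,-0.328,0.085]
    - [-0.1285,-0.132,0.04,-0.328,0.085]
    - [-0.1285,-0.132,0.04,-0.328,0.085]
    - [-0.1285,-0.132,0.04,-0.328,0.085]
    - [-0.1285,-0.132,0.04,-0.328,0.085]

```text
clock: 2.5
tcp_pos: [0.5832, -0.282, 0.365]
orientation: [0.22, 3.134, 0.002]
contact_force: [0.3, 0.4, 0.9]
grip_width: 0.0848
gripper_force: 0.0
```

```bash
python3 - <<'E'
from h import *
x,y=D(.105,-.053); go(x,y,.065,81.8)
c,_=snap('wrist','w1',scale=1.5)
print(proj(c,[(x,y,.078),(*D(.147,-.053),.036),(*D(.15,-.012),.036),(*D(0,0),.145)])*1.5)
E
```

```text
t 2.5 grasp [ 0.5833 -0.2818  0.21  ] yang 81.96 w 0.0848 F [0.3 0.4 0.9] j7 1.96
shift [ 0.0003 -0.0036  0.145 ] roll 0.0028 M_xy [[-0.99, 0.14], [0.14, 0.99]]
[[378.4176312  287.71616981]
 [379.66570883 331.15610952]
 [441.14164496 335.40092215]
 [522.43267256  56.83530813]]
```

View pics/w1.png

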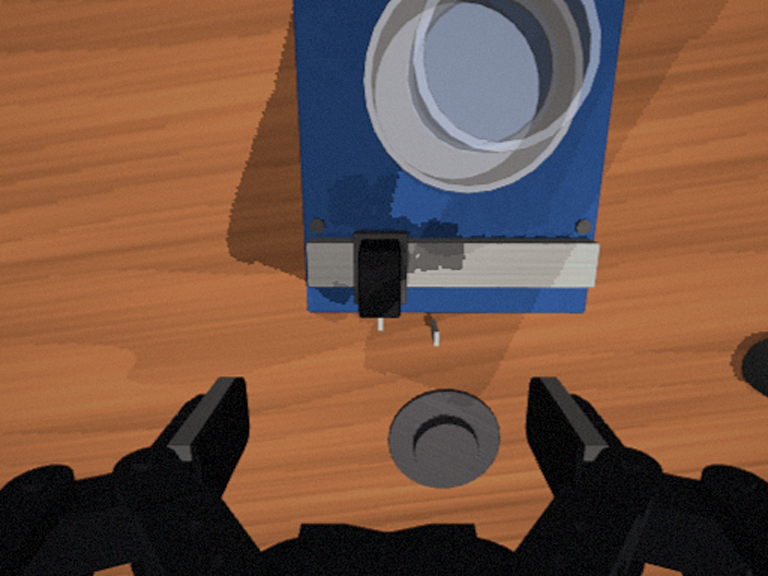

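```bash
python3 - <<'E'
from h import *
from scipy.optimize import least_squares
c=ld('w1')
U=np.array([(308,312),(584,313),(307,242),(599,243),(308,288),(596,287),(506,58)])/1.5
Q=np.array([(.145,-.1,.01),(.145,.1,.01),(.09,-.095,.03),(.09,.095,.03),(.12,-.095,.03),(.12,.095,.03),(0,0,.145)])
def f(p):
    ca,sa=np.cos(p[2]),np.sin(p[2]); return (proj(c,np.c_[p[0]+ca*Q[:,0]-sa*Q[:,1],p[1]+sa*Q[:,0]+ca*Q[:,1],Q[:,2]])-U).ravel()
s=least_squares(f,P,loss='soft_l1'); p=s.x; print(p.round(4),s.fun.reshape(-1,2).round(1).tolist())
def loc(q):
    d=q[:2]-p[:2]; ca,sa=np.cos(p[2]),np.sin(p[2]); return np.array([ca*d[0]+sa*d[1],-sa*d[0]+ca*d[1]]).round(4)
print('ptr',loc(at(c,380.5/1.5,330/1.5,.036)),'mark',loc(at(c,436/1.5,333/1.5,.036)),loc(at(c,437/1.5,345/1.5,.01)),'block',loc(at(c,379.5/1.5,318/1.5,.078)))
E
sed -i 's/^P=.*/P=np.array([0,0,0.])/' h.py
python3 - <<'E'
import cv2
a=cv2.imread('pics/raw_w1.png')[190:240,230:320]
cv2.imwrite('pics/c3.png',cv2.resize(a,None,fx=8,fy=8,interpolation=cv2.INTER_CUBIC))
E
```

```text
[ 0.4841 -0.2234 -0.1405] [[-0.9, 1.4], [1.4, 0.5], [-1.2, 0.8], [1.4, -0.1], [-0.3, 0.1], [-0.5, 0.6], [0.3, -3.2]]
ptr [ 0.1473 -0.0469] mark [ 0.1495 -0.0099] [ 0.169 -0.006] block [ 0.1239 -0.0469]
```

View pics/c3.png

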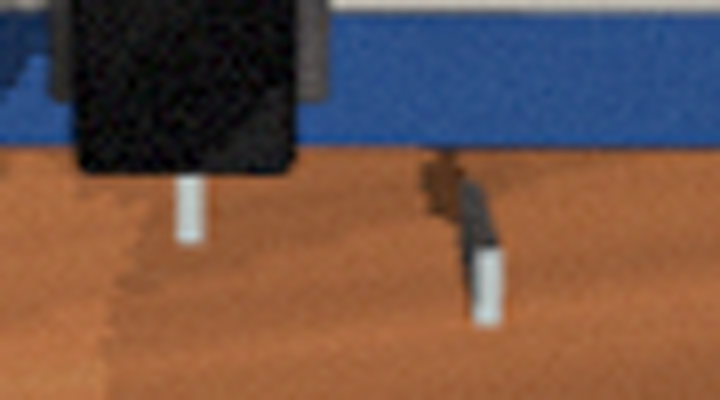

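```bash
sed -i 's/^P=.*/P=np.array([0.4841,-0.2234,-0.1405])/' h.py
python3 - <<'E'
from h import *
c=ld('w1')
for z in (.036,.026): print(at(c,291,225.9,z)[:2])
for z in (.01,.0): print(at(c,289,213,z)[:2])
print(at(c,253.6,220.4,.036)[:2])
x,y=D(.105,-.047); go(x,y,.066,81.95)
E
```

```text
[ 0.63490216 -0.25429196]
[ 0.63906553 -0.25374339]
[ 0.6305826 -0.253342 ]
[ 0.63427715 -0.25280818]
[ 0.6237756  -0.29057122]
t 2.55 grasp [ 0.5834 -0.2819  0.2101] yang 81.97 w 0.0848 F [ 0.5 -0.3 -0. ] j7 1.96
shift [ 0.0016 -0.0032  0.1441] roll 0.0004 M_xy [[-0.99, 0.14], [0.14, 0.99]]
```

Call:
carry_out:
  moves:
    - [0,-0.003,0.03,0,0.085]
    - [0,-0.003,0.06,0,0.085]
    - [0,-0.003,0.09,0,0.085]
    - [0,-0.003,0.115,0,0.085]
    - [0,-0.003,0.135,0,0.085]
    - [0,-0.003,0.144,0,0.085]
    - [0,-0.003,0.144,0,0.085]
    - [0,-0.003,0.144,0,0.05]
  force: 40

```text
clock: 3.35
tcp_pos: [0.583, -0.287, 0.2218]
orientation: [0.223, 3.132, -0.0]
contact_force: [-0.6, -0.9, -0.7]
grip_width: 0.0728
gripper_force: 0.0
```

Call:
carry_out:
  moves:
    - [0,0,0,0,0.03]
    - [0,0,0,0,0.02]
    - [0,0,0,0,0.015]
    - [0,0,0,0,0.015]
    - [0,0,0,0,0.015]
    - [0,0,0,0,0.015]
    - [0,0,0,0,0.015]
    - [0,0,0,0,0.015]

```text
clock: 4.15
tcp_pos: [0.5828, -0.2872, 0.2215]
orientation: [0.224, 3.133, 0.001]
contact_force: [-2.0, 1.0, 6.2]
grip_width: 0.0234
gripper_force: 41.8
```

```bash
python3 - <<'E'
from h import *
x,y=D(.105,-.010); go(x,y,.066,81.95); print(r.get_obs()['gripper_force'])
E
```

```text
t 4.15 grasp [ 0.5829 -0.2872  0.0665] yang 81.82 w 0.0234 F [-2.   1.   6.2] j7 2.03
shift [0.0018 0.0393 0.0005] roll -0.0023 M_xy [[-0.99, 0.14], [0.14, 0.99]]
41.84834182262421
```

Call:
carry_out:
  moves:
    - [0,0.004,0,0,0.015]
    - [0,0.009,0,0,0.015]
    - [0,0.014,0,0,0.015]
    - [0,0.019,0,0,0.015]
    - [0,0.024,0,0,0.015]
    - [0,0.029,0,0,0.015]
    - [0,0.032,0,0,0.015]
    - [0,0.032,0,0,0.015]

```text
clock: 4.95
tcp_pos: [0.5869, -0.2578, 0.2215]
orientation: [0.226, 3.132, -0.006]
contact_force: [-1.4, -5.2, 2.8]
grip_width: 0.0234
gripper_force: 41.6
```

```bash
python3 - <<'E'
from h import *
x,y=D(.105,-.010); go(x,y,.066,81.95)
c,im=snap('wrist','w2')
cv2.imwrite('pics/w2.png',cv2.resize(im[200:384,190:330,::-1],None,fx=4,fy=4,interpolation=cv2.INTER_CUBIC)[:600])
E
```

```text
t 4.95 grasp [ 0.5871 -0.2584  0.0665] yang 81.73 w 0.0234 F [-1.4 -5.2  2.8] j7 1.98
shift [0.0019 0.0102 0.0005] roll -0.0038 M_xy [[-0.99, 0.14], [0.14, 0.99]]
```

View pics/w2.png

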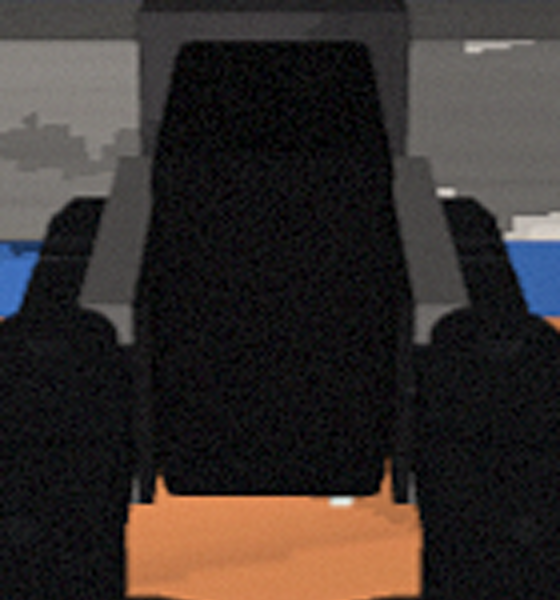

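```bash
python3 - <<'E'
from h import *
c=ld('w2'); u=np.array([np.sin(.1405),np.cos(.1405)])
m=at(c,275.3,325,.036)[:2]; b=at(c,258.0,323.5,.078)[:2]; b2=at(c,190+273/4,200+44/4,.078)[:2]
print(m,b,b2,(m-b)@u,(m-b2)@u)
m0=np.array([.63490,-.25429]);p0=np.array([.62378,-.29057]);print((m0-p0)@u, m0@u, m@u)
E
```

```text
[ 0.63846087 -0.25479268] [ 0.60288022 -0.25948077] [ 0.55378506 -0.25221133] 0.009624548616752293 0.009301939398602185
0.03747972538155936 -0.16287399552505122 -0.16287306298376372
```

Call:
carry_out:
  moves:
    - [0,0.002,0,0,0.015]
    - [0,0.004,0,0,0.015]
    - [0,0.006,0,0,0.015]
    - [0,0.008,0,0,0.015]
    - [0,0.008,0,0,0.015]
    - [0,0.008,0,0,0.015]
    - [0,0.006,0,0,0.015]
    - [0,0.005,0,0,0.015]

```text
clock: 5.8
tcp_pos: [0.588, -0.251, 0.2215]
orientation: [0.225, 3.133, 0.0]
contact_force: [-1.3, 1.5, 8.8]
grip_width: 0.0238
gripper_force: 42.2
```

Call:
carry_out:
  moves:
    - [0,0,0,0,0.03]
    - [0,0,0,0,0.06]
    - [0,0,0,0,0.085]
    - [0,0,0,0,0.085]
    - [0,0,-0.03,0,0.085]
    - [0,0,-0.07,0,0.085]
    - [0,0,-0.11,0,0.085]
    - [0,0,-0.145,0,0.085]

```text
clock: 6.6
tcp_pos: [0.5877, -0.2507, 0.3676]
orientation: [0.224, 3.133, -0.0]
contact_force: [0.3, 1.0, -0.2]
grip_width: 0.0849
gripper_force: 0.0
```

```bash
python3 - <<'E'
from h import *
go(.55,-.1,.2,81.95)
c,im=snap('wrist','w3')
cv2.imwrite('pics/w3.png',cv2.resize(im[190:240,216:306,::-1],None,fx=8,fy=8,interpolation=cv2.INTER_CUBIC)[:600])
E
```

```text
t 6.6 grasp [ 0.5878 -0.2508  0.2126] yang 81.81 w 0.0849 F [ 0.3  1.  -0.2] j7 1.91
shift [0.0589 0.1438 0.0125] roll -0.0024 M_xy [[-0.99, 0.14], [0.14, 0.99]]
```

View pics/w3.png

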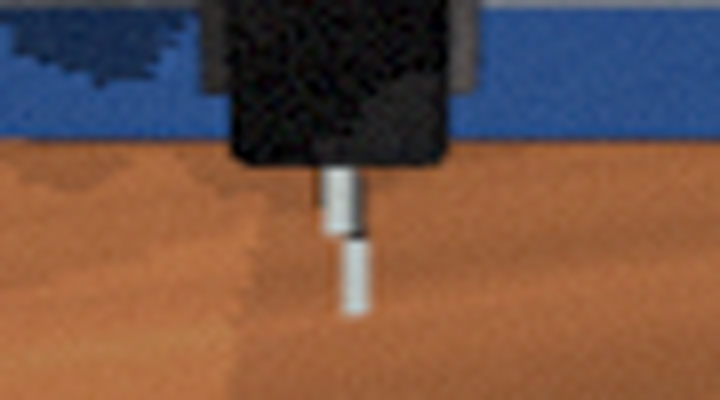

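Call:
carry_out:
  moves:
    - [0,0,0.03,0,0.085]
    - [0,0,0.06,0,0.085]
    - [0,0,0.09,0,0.085]
    - [0,0,0.12,0,0.085]
    - [0,0,0.138,0,0.085]
    - [0,0,0.145,0,0.06]
    - [0,0,0.145,0,0.03]
    - [0,0,0.145,0,0.015]

```text
clock: 7.45
tcp_pos: [0.5882, -0.251, 0.2216]
orientation: [0.224, 3.132, -0.001]
contact_force: [0.5, 0.1, 0.0]
grip_width: 0.0434
gripper_force: 0.0
```

Call:
carry_out:
  moves:
    - [0,0,0,0,0.015]
    - [0,0,0,0,0.015]
    - [0,0,0,0,0.015]
    - [0,0.001,0,0,0.015]
    - [0,0.002,0,0,0.015]
    - [0,0.003,0,0,0.015]
    - [0,0.0035,0,0,0.015]
    - [0,0.0015,0,0,0.015]

```text
clock: 8.25
tcp_pos: [0.5883, -0.2503, 0.2221]
orientation: [0.225, 3.131, -0.002]
contact_force: [-1.3, 1.7, 10.1]
grip_width: 0.0232
gripper_force: 42.9
```

Call:
carry_out:
  moves:
    - [0,0,0,0,0.03]
    - [0,0,0,0,0.06]
    - [0,0,0,0,0.085]
    - [0,0,0,0,0.085]
    - [0,0,-0.03,0,0.085]
    - [0,0,-0.07,0,0.085]
    - [0,0,-0.11,0,0.085]
    - [0,0,-0.145,0,0.085]

```text
clock: 9.05
tcp_pos: [0.588, -0.2491, 0.3676]
orientation: [0.224, 3.133, -0.0]
contact_force: [0.0, 0.1, 0.4]
grip_width: 0.0851
gripper_force: 0.0
```

```bash
python3 - <<'E'
from h import *
c,im=snap('wrist','w4')
for v in range(210,231): # bright columns
    row=im[v,240:280].astype(int).min(1); k=np.where(row>120)[0]
    if len(k): 
        w=row[k]-100; print(v,(k@w/w.sum()+240).round(1),len(k))
go(.5287,.16,.25,90)
E
```

```text
211 256.9 3
212 256.9 3
213 256.9 3
214 256.9 3
215 256.9 3
216 256.8 3
217 256.7 4
218 256.6 4
219 257.0 1
220 258.1 3
221 258.1 3
222 258.1 3
223 258.1 3
224 258.1 3
225 258.1 3
226 258.1 3
227 258.1 3
228 258.1 3
229 258.0 1
t 9.1 grasp [ 0.5908 -0.2506  0.2187] yang 81.79 w 0.085 F [ 2.4 -2.4  3.9] j7 1.91
shift [ 0.1197  0.3975 -0.033 ] roll -0.1433 M_xy [[-0.99, 0.14], [0.14, 0.99]]
```

Call:
carry_out:
  moves:
    - [0.015,0.045,-0.01,-0.05,0.085]
    - [0.03,0.09,-0.03,-0.1,0.085]
    - [0.045,0.135,-0.03,-0.2,0.085]
    - [0.06,0.18,-0.03,-0.3,0.085]
    - [0.075,0.225,-0.03,-0.4,0.06]
    - [0.09,0.27,-0.03,-0.4,0.05]
    - [0.105,0.315,-0.03,-0.4,0.05]
    - [0.11,0.36,-0.03,-0.4,0.05]

```text
clock: 9.9
tcp_pos: [0.5289, 0.1246, 0.3956]
orientation: [0.404, -3.115, -0.001]
contact_force: [0.6, -0.6, -0.5]
grip_width: 0.05
gripper_force: 0.0
```

```bash
python3 - <<'E'
from h import *
go(.54,.11,.25,105)
c,_=snap('wrist','w5',scale=1.5)
E
```

```text
t 9.9 grasp [0.5288 0.1247 0.2406] yang 104.76 w 0.05 F [ 0.6 -0.6 -0.5] j7 1.54
shift [-0.0071 -0.0171 -0.0095] roll -0.0041 M_xy [[-0.97, -0.25], [-0.25, 0.97]]
```

View pics/w5.png

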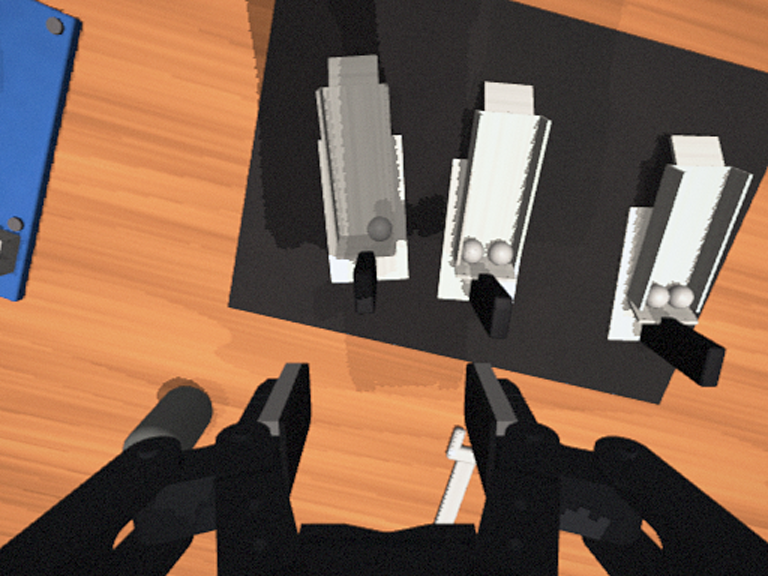

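```bash
cat >> h.py <<'E'
from scipy.optimize import least_squares
def scoopfit(c,pts,x0,sc=1.5):
    """pts: list of (local xyz, pixel). ground z mat .003"""
    Q=np.array([p[0] for p in pts],float)+[0,0,.003]; U=np.array([p[1] for p in pts],float)/sc
    def f(p):
        ca,sa=np.cos(p[2]),np.sin(p[2]); return (proj(c,np.c_[p[0]+ca*Q[:,0]-sa*Q[:,1],p[1]+sa*Q[:,0]+ca*Q[:,1],Q[:,2]])-U).ravel()
    s=least_squares(f,x0,loss='soft_l1'); p=s.x
    g=p[:2]-.078*np.array([np.cos(p[2]),np.sin(p[2])])
    print('pose',p[:2].round(4),np.degrees(p[2]).round(1),'grip',g.round(4),'res',s.fun.reshape(-1,2).round(1).tolist()); return p,g
L1=(.0645,-.016,.0145);L2=(.0645,.016,.0145)  # with x toward image up: left = -y? resolved by caller
FL=(-.092,-.03,.004);FR=(-.092,.03,.004);GL=(-.092,-.006,.084);GR=(-.092,.006,.084)
E
python3 - <<'E'
from h import *
c=ld('w5'); a=np.radians(-165)
for s in (1,-1):
  f=lambda t:(t[0],s*t[1],t[2])
  print(s)
  scoopfit(c,[(f(L1),(328,57)),(f(L2),(378,55)),(f(FL),(331,283)),(f(FR),(409,278)),(f(GL),(356,311)),(f(GR),(374,311))],[.46,.1,a])
  scoopfit(c,[(f(L1),(485,82)),(f(L2),(534,85)),(f(FL),(438,298)),(f(GL),(488,337)),(f(GR),(509,329))],[.46,.2,a])
  scoopfit(c,[(f(L1),(674,136)),(f(L2),(722,138)),(f(FL),(608,340)),(f(GL),(712,386)),(f(GR),(723,350))],[.46,.3,a])
E
```

```text
1
pose [0.4629 0.1034] -169.5 grip [0.5396 0.1175] res [[55.4, -0.2], [-10.3, -1.5], [53.0, -0.2], [-50.6, -0.5], [14.5, 2.2], [-10.5, 1.3]]
pose [0.4636 0.1641] -163.1 grip [0.5382 0.1867] res [[1.8, -1.3], [-62.8, -2.0], [40.2, 0.4], [0.3, 0.7], [-26.5, 6.4]]
pose [0.4483 0.3382] -180.4 grip [0.5263 0.3378] res [[58.4, 1.0], [-1.9, -8.8], [44.3, 0.4], [0.1, -4.7], [-18.7, 16.4]]
-1
pose [0.4664 0.09  ] -161.9 grip [0.5406 0.1142] res [[0.4, -0.5], [-0.6, -1.3], [0.0, -0.5], [-0.3, -0.1], [-0.3, 2.2], [0.7, 1.5]]
pose [0.4582 0.1865] -169.8 grip [0.535  0.2004] res [[0.5, -1.2], [-0.5, -0.5], [-0.2, -0.3], [0.8, 0.7], [-0.5, 7.0]]
pose [0.4563 0.3264] -166.6 grip [0.5322 0.3444] res [[0.6, -1.0], [-0.6, -1.6], [2.3, -0.1], [-4.8, 1.1], [0.3, 25.4]]
```

```bash
python3 - <<'E'
from h import *
go(.5406,.1142,.073,108.1)
E
```

```text
t 9.95 grasp [0.529  0.1345 0.2406] yang 105.34 w 0.0498 F [-0.1  8.4  0.2] j7 1.54
shift [-0.0056 -0.0235  0.1675] roll -0.0482 M_xy [[-0.96, -0.26], [-0.26, 0.96]]
```

Call:
carry_out:
  moves:
    - [-0.002,-0.015,0.02,-0.03,0.05]
    - [-0.006,-0.03,0.05,-0.048,0.05]
    - [-0.006,-0.03,0.08,-0.048,0.05]
    - [-0.006,-0.03,0.09,-0.048,0.05]
    - [-0.006,-0.03,0.09,-0.048,0.05]
    - [-0.006,-0.03,0.09,-0.048,0.05]
    - [-0.006,-0.03,0.09,-0.048,0.05]
    - [-0.006,-0.03,0.09,-0.048,0.05]

```text
clock: 10.75
tcp_pos: [0.5442, 0.0956, 0.307]
orientation: [-0.478, 3.103, 0.001]
contact_force: [-0.8, -0.5, 0.9]
grip_width: 0.0499
gripper_force: 0.0
```

```bash
python3 - <<'E'
from h import *
go(.5406,.1142,.073,108.1)
c,_=snap('wrist','w6',scale=1.5)
E
```

```text
t 10.75 grasp [0.5445 0.0957 0.152 ] yang 107.51 w 0.0499 F [-0.8 -0.5  0.9] j7 1.68
shift [-0.0016  0.0188  0.079 ] roll -0.0104 M_xy [[-0.95, -0.3], [-0.3, 0.95]]
```

View pics/w6.png

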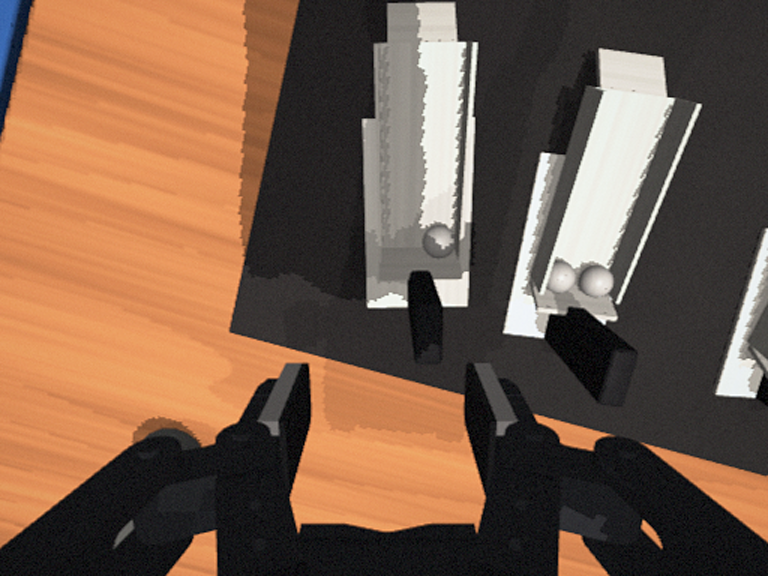

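```bash
python3 - <<'E'
from h import *
c=ld('w6'); f=lambda t:(t[0],-t[1],t[2])
p,g=scoopfit(c,[(f(L1),(388,3)),(f(L2),(456,3)),(f(FL),(369,307)),(f(FR),(468,306)),(f(GL),(414,362)),(f(GR),(441,362))],[.46,.1,-2.83])
go(*g,.073,np.degrees(p[2])+90)
E
```

```text
pose [0.4665 0.0899] -162.1 grip [0.5407 0.1138] res [[0.2, -1.5], [-0.2, -1.9], [-1.9, 0.0], [-0.2, 0.2], [0.2, 2.1], [0.8, 1.9]]
t 10.8 grasp [0.5444 0.0956 0.1518] yang 107.5 w 0.0504 F [ 0.6 -0.2  0.1] j7 1.68
shift [-0.0019  0.0185  0.0788] roll -0.0065 M_xy [[-0.95, -0.3], [-0.3, 0.95]]
```

Call:
carry_out:
  moves:
    - [-0.001,0.01,0,-0.007,0.05]
    - [-0.001,0.0185,0,-0.007,0.05]
    - [-0.001,0.0185,0.02,-0.007,0.05]
    - [-0.001,0.0185,0.04,-0.007,0.05]
    - [-0.001,0.0185,0.06,-0.007,0.05]
    - [-0.001,0.0185,0.074,-0.007,0.05]
    - [-0.001,0.0185,0.079,-0.007,0.05]
    - [-0.001,0.0185,0.079,-0.007,0.05]
  force: 80

```text
clock: 11.6
tcp_pos: [0.539, 0.1136, 0.2263]
orientation: [0.489, -3.102, 0.0]
contact_force: [-0.2, 1.2, -0.7]
grip_width: 0.0501
gripper_force: 0.0
```

Call:
carry_out:
  moves:
    - [0,0,0,0,0.04]
    - [0,0,0,0,0.03]
    - [0,0,0,0,0.02]
    - [0,0,0,0,0.01]
    - [0,0,0,0,0.005]
    - [0,0,0,0,0.005]
    - [0,0,0,0,0.005]
    - [0,0,0,0,0.005]

```text
clock: 12.4
tcp_pos: [0.5395, 0.1132, 0.2272]
orientation: [-0.488, 3.103, 0.0]
contact_force: [-0.7, 0.0, 5.7]
grip_width: 0.0112
gripper_force: 78.2
```

Call:
carry_out:
  moves:
    - [0,0,-0.002,0,0.005]
    - [0,0,-0.005,0,0.005]
    - [0,0,-0.01,0,0.005]
    - [0,0,-0.015,0,0.005]
    - [0,0,-0.02,0,0.005]
    - [0,0,-0.02,0,0.005]
    - [0,0,-0.02,0,0.005]
    - [0,0,-0.02,0,0.005]

```text
clock: 13.2
tcp_pos: [0.5391, 0.1132, 0.2466]
orientation: [0.488, -3.103, 0.0]
contact_force: [-0.4, 0.9, -2.9]
grip_width: 0.0111
gripper_force: 78.0
```

```bash
python3 - <<'E'
from h import *
go(.5407,.1138,.073,107.9)
c,im=snap('wrist','w7'); _,s=snap('side','s7')
o=np.zeros((384,800,3),np.uint8); o[:,:512]=im[:,:,::-1]; o[:300,512:]=cv2.resize(s[180:310,175:300,::-1],(288,300))
cv2.imwrite('pics/w7.png',o)
E
```

```text
t 13.2 grasp [0.539  0.1132 0.0916] yang 107.89 w 0.0111 F [-0.4  0.9 -2.9] j7 1.67
shift [-0.0018  0.0001  0.0186] roll -0.0002 M_xy [[-0.95, -0.31], [-0.31, 0.95]]
```

View pics/w7.png

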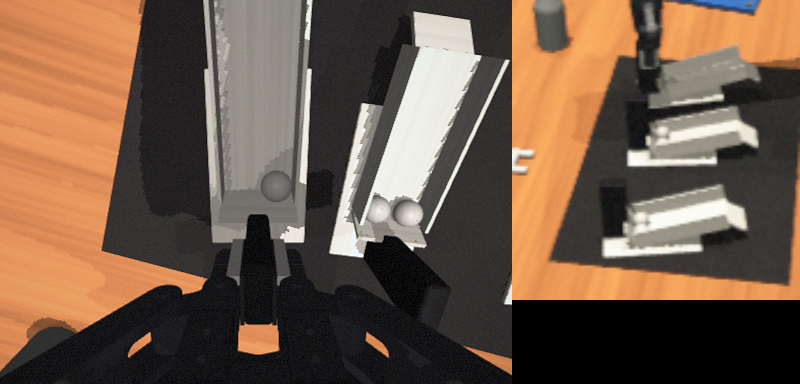

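Call:
carry_out:
  moves:
    - [0,0,-0.008,0,0.005]
    - [0,0,-0.022,0,0.005]
    - [0,0,-0.042,0,0.005]
    - [0,0,-0.065,0,0.005]
    - [0,0,-0.09,0,0.005]
    - [0,0,-0.115,0,0.005]
    - [0,0,-0.132,0,0.005]
    - [0,0,-0.14,0,0.005]

```text
clock: 14.1
tcp_pos: [0.5395, 0.1131, 0.3897]
orientation: [-0.487, 3.099, 0.001]
contact_force: [0.6, 1.4, -2.7]
grip_width: 0.0112
gripper_force: 78.1
```

```bash
python3 - <<'E'
from h import *
print('jar w1',at(ld('w1'),506/1.5,58/1.5,.145), 'scene',at(ld('scene0'),115+370/6,120+92/6,.145),'side',at(ld('side0'),419/1.5625,212/1.5625,.145))
go(.6128,-.2826,.23,155.3+90)
E
```

```text
jar w1 [ 0.48565265 -0.223649    0.145     ] scene [ 0.48952605 -0.21555184  0.145     ] side [ 0.47982712 -0.20017555  0.145     ]
t 14.1 grasp [0.5401 0.1134 0.2347] yang 107.87 w 0.0112 F [ 0.6  1.4 -2.7] j7 1.63
shift [ 0.0524 -0.3992  0.0044] roll 0.743 M_xy [[-0.95, -0.31], [-0.31, 0.95]]
```

Call:
carry_out:
  moves:
    - [0.001,-0.008,0,0,0.005]
    - [0.003,-0.025,0,0,0.005]
    - [0.007,-0.05,0,0,0.005]
    - [0.011,-0.08,0,0,0.005]
    - [0.015,-0.11,0,0,0.005]
    - [0.019,-0.14,0,0,0.005]
    - [0.022,-0.17,0,0,0.005]
    - [0.026,-0.2,0,0,0.005]

```text
clock: 14.9
tcp_pos: [0.5755, -0.0869, 0.3855]
orientation: [0.487, -3.101, -0.0]
contact_force: [-0.1, 0.9, -3.3]
grip_width: 0.0108
gripper_force: 78.1
```

Call:
carry_out:
  moves:
    - [0.004,-0.028,0,0.06,0.005]
    - [0.008,-0.056,0,0.15,0.005]
    - [0.012,-0.08,0,0.25,0.005]
    - [0.016,-0.105,0,0.36,0.005]
    - [0.02,-0.125,0,0.47,0.005]
    - [0.024,-0.145,0,0.58,0.005]
    - [0.026,-0.158,0,0.68,0.005]
    - [0.026,-0.165,0,0.74,0.005]

```text
clock: 15.7
tcp_pos: [0.6007, -0.2524, 0.3854]
orientation: [-0.676, -3.066, 0.002]
contact_force: [-0.1, 0.2, -2.7]
grip_width: 0.011
gripper_force: 78.1
```

Call:
carry_out:
  moves:
    - [0,0,0,0,0.005]
    - [0,0,0,0,0.005]
    - [0,0,0,0,0.005]
    - [0,0,0,0,0.005]
    - [0,0,0,0,0.005]
    - [0,0,0,0,0.005]
    - [0,0,0,0,0.005]
    - [0,0,0,0,0.005]

```text
clock: 16.5
tcp_pos: [0.6018, -0.25, 0.3867]
orientation: [0.667, 3.07, 0.0]
contact_force: [0.5, -0.1, -2.1]
grip_width: 0.0109
gripper_force: 78.1
```

```bash
python3 - <<'E'
from h import *
go(.6128,-.2826,.23,155.3+90)
c,_=snap('wrist','w8',scale=1.5)
e=r.get_obs(); M=R.from_rotvec(e['orientation']).as_matrix(); g=e['tcp_pos']+.155*M[:,2]
print(proj(c,[g+M[:,0]*.1412+[0,0,-.0545]])*1.5, proj(c,[(.4841,-.2234,.145)])*1.5)
E
```

```text
t 16.5 grasp [ 0.6018 -0.25    0.2317] yang 65.5 w 0.0109 F [ 0.5 -0.1 -2.1] j7 1.65
shift [-0.0235 -0.0251  0.0017] roll 0.0034 M_xy [[-0.91, 0.41], [0.41, 0.91]]
[[382.5563029  -73.81343514]] [[321.10495157  32.32720653]]
```

View pics/w8.png

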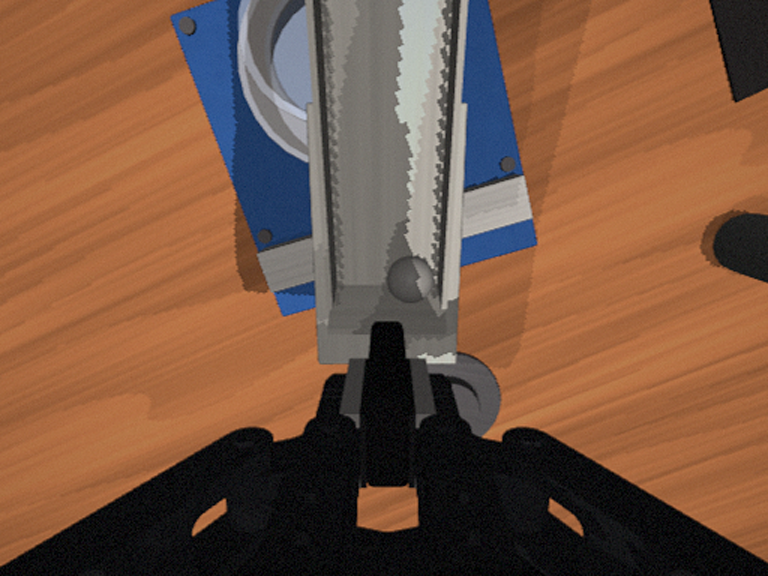

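Call:
carry_out:
  moves:
    - [-0.004,-0.004,0,0,0.005]
    - [-0.01,-0.01,0,0,0.005]
    - [-0.016,-0.017,0,0,0.005]
    - [-0.0215,-0.023,0,0,0.005]
    - [-0.0235,-0.025,0,0,0.005]
    - [-0.0235,-0.025,0.005,0,0.005]
    - [-0.0235,-0.025,0.012,0,0.005]
    - [-0.0235,-0.025,0.018,0,0.005]

```text
clock: 17.35
tcp_pos: [0.6127, -0.282, 0.3676]
orientation: [-0.666, -3.069, -0.001]
contact_force: [0.3, -0.2, -1.7]
grip_width: 0.011
gripper_force: 78.1
```

Call:
carry_out:
  moves:
    - [0,0,0.006,0,0.005]
    - [0,0,0.012,0,0.005]
    - [0,0,0.017,0,0.005]
    - [0,0,0.017,0,0.005]
    - [0,0,0.017,0,0.005]
    - [0,0,0.017,0,0.005]
    - [0,0,0.017,0,0.005]
    - [0,0,0.017,0,0.005]

```text
clock: 18.15
tcp_pos: [0.6128, -0.2827, 0.3519]
orientation: [0.667, 3.07, -0.0]
contact_force: [0.9, 0.3, -2.2]
grip_width: 0.0106
gripper_force: 78.1
```

```bash
python3 - <<'E'
from h import *
go(.6128,-.2826,.191,155.3+90)
c,a=snap('scene','sc9'); d,b=snap('side','si9')
o=np.hstack([cv2.resize(a[100:200,110:220,::-1],(396,360),interpolation=cv2.INTER_CUBIC),cv2.resize(b[90:190,215:325,::-1],(396,360),interpolation=cv2.INTER_CUBIC)])
cv2.imwrite('pics/v9.png',o)
E
```

```text
t 18.15 grasp [ 0.6129 -0.2827  0.1969] yang 65.48 w 0.0106 F [ 0.9  0.3 -2.2] j7 1.71
shift [0.0001 0.     0.0059] roll 0.0032 M_xy [[-0.91, 0.41], [0.41, 0.91]]
```

View pics/v9.png

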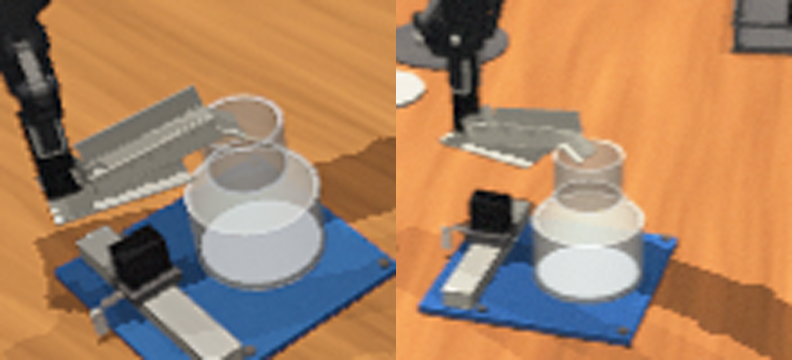

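```bash
cat >> h.py <<'E'
def tilt(im,c,o,gx=.0767,gz=.069,gp=.155):
    M=R.from_rotvec(o['orientation']).as_matrix(); g=o['tcp_pos']+gp*M[:,2]
    ex=M[:,0]*[1,1,0]; ex/=np.linalg.norm(ex); ez=np.array([0,0,1.]); ey=np.cross(ez,ex)
    hsv=cv2.cvtColor(np.ascontiguousarray(im),cv2.COLOR_RGB2HSV).astype(float); sat=cv2.GaussianBlur(hsv[:,:,1],(3,3),0)
    def S(X,Y,f):
        X,Y=[a.ravel() for a in np.meshgrid(X,Y)]
        dx=X+gx; dz=.004-gz; cf,sf=np.cos(f),np.sin(f)
        W=g+np.outer(dx*cf+dz*sf,ex)+np.outer(-dx*sf+dz*cf,ez)+np.outer(Y,ey)
        u=proj(c,W); k=(u[:,0]>1)&(u[:,0]<510)&(u[:,1]>1)&(u[:,1]<382)
        return sat[u[k,1].astype(int),u[k,0].astype(int)]
    best=[]
    yi=np.r_[np.linspace(-.0285,-.0245,3),np.linspace(.0245,.0285,3)]
    yo=np.r_[np.linspace(-.036,-.032,3),np.linspace(.032,.036,3)]
    for f in np.radians(np.arange(-20,65,1)):
        a=S(np.linspace(-.06,.013,40),yi,f); b=S(np.linspace(-.06,.013,40),yo,f); d=S(np.linspace(.016,.024,6),yi,f)
        best.append((np.degrees(f), (b.mean() if len(b) else 0)+(d.mean() if len(d) else 0)-2*(a.mean() if len(a) else 255)))
    best=sorted(best,key=lambda t:-t[1])[:3]
    return [(round(x),round(y)) for x,y in best]
def look(f,**k):
    o=r.get_obs(); c,im=snap('wrist',f); print('tilt',tilt(im,c,o,**k)); return im,c
E
python3 - <<'E'
from h import *
im,c=look('w10'); go(.6128,-.2826,.191,245.3)
o=r.get_obs(); print(o['contact_force'],o['moment'])
E
```

```text
tilt [(1, 111), (2, 111), (3, 108)]
t 18.3 grasp [ 0.6128 -0.2826  0.1968] yang 65.49 w 0.0109 F [ 0.2 -1.2 -2.3] j7 1.71
shift [ 0.     -0.      0.0058] roll 0.0033 M_xy [[-0.91, 0.41], [0.41, 0.91]]
[ 0.22491054 -1.2374491  -2.33402794] [-0.07492418 -0.10945774  0.03037738]
```

Call:
carry_out:
  moves:
    - [0,0,0.002,0,0.005]
    - [0,0,0.004,0,0.005]
    - [0,0,0.006,0,0.005]
    - [0,0,0.006,0,0.005]
    - [0,0,0.006,0,0.005]
    - [0,0,0.006,0,0.005]
    - [0,0,0.006,0,0.005]
    - [0,0,0.006,0,0.005]
  force: 20

```text
clock: 19.1
tcp_pos: [0.6128, -0.2826, 0.3457]
orientation: [0.667, 3.07, 0.0]
contact_force: [0.2, -0.5, -1.2]
grip_width: 0.0114
gripper_force: 78.6
```

```bash
python3 - <<'E'
from h import *
im,c=look('w11'); o=r.get_obs(); print(o['contact_force'],o['moment'],o['tcp_pos'],o['gripper_force'])
E
```

```text
tilt [(1, 111), (3, 108), (2, 106)]
[-0.55518572 -0.3822701  -0.83189038] [ 0.03555661  0.08672385 -0.03064085] [ 0.61282192 -0.28255229  0.34575051] 78.56553196907043
```

Call:
carry_out:
  moves:
    - [0,0,0,0,0.006]
    - [0,0,0,0,0.007]
    - [0,0,0,0,0.008]
    - [0,0,0,0,0.008]
    - [0,0,0,0,0.008]
    - [0,0,-0.001,0,0.008]
    - [0,0,-0.002,0,0.008]
    - [0,0,-0.003,0,0.008]
  force: 20

```text
clock: 19.95
tcp_pos: [0.6127, -0.2826, 0.3485]
orientation: [-0.667, -3.07, -0.0]
contact_force: [1.2, -0.0, -2.9]
grip_width: 0.0112
gripper_force: 78.1
```

```bash
python3 - <<'E'
from h import *
im,c=look('w12'); o=r.get_obs(); print(o['contact_force'],o['moment'],o['tcp_pos'],o['gripper_force'])
E
```

```text
tilt [(1, 109), (3, 107), (2, 107)]
[-0.41098854 -0.03416979 -2.57495843] [-0.04118444 -0.13070436  0.02038808] [ 0.61276771 -0.28262362  0.34877632] 78.14220070838928
```

Call:
carry_out:
  moves:
    - [0,0,0.001,0,0.008]
    - [0,0,0.002,0,0.009]
    - [0,0,0.003,0,0.0095]
    - [0,0,0.003,0,0.01]
    - [0,0,0.003,0,0.0105]
    - [0,0,0.003,0,0.0108]
    - [0,0,0.003,0,0.011]
    - [0,0,0.003,0,0.011]
  force: 20

```text
clock: 20.8
tcp_pos: [0.6128, -0.2826, 0.3457]
orientation: [0.667, 3.07, 0.0]
contact_force: [0.5, 0.1, -0.9]
grip_width: 0.0111
gripper_force: 57.1
```

Call:
carry_out:
  moves:
    - [0,0,0,0,0.0111]
    - [0,0,0,0,0.0111]
    - [0,0,0,0,0.0112]
    - [0,0,0,0,0.0112]
    - [0,0,0,0,0.0113]
    - [0,0,0,0,0.0113]
    - [0,0,0,0,0.0113]
    - [0,0,0,0,0.0113]

```text
clock: 21.6
tcp_pos: [0.6128, -0.2826, 0.3457]
orientation: [-0.667, -3.07, -0.0]
contact_force: [0.6, -0.3, -1.1]
grip_width: 0.0117
gripper_force: 40.0
```

Call:
carry_out:
  moves:
    - [0,0,0,0,0.0114]
    - [0,0,0,0,0.0115]
    - [0,0,0,0,0.0116]
    - [0,0,0,0,0.0116]
    - [0,0,-0.001,0,0.0116]
    - [0,0,-0.002,0,0.0116]
    - [0,0,-0.004,0,0.0116]
    - [0,0,-0.006,0,0.0116]

```text
clock: 22.4
tcp_pos: [0.6128, -0.2826, 0.3517]
orientation: [-0.667, -3.07, -0.0]
contact_force: [0.0, 0.3, -2.5]
grip_width: 0.0113
gripper_force: 22.7
```

```bash
python3 - <<'E'
from h import *
im,c=look('w13'); o=r.get_obs(); print(o['contact_force'],o['moment'],o['tcp_pos'],o['gripper_force'])
E
```

```text
tilt [(1, 110), (3, 108), (2, 107)]
[ 0.31157146  0.26299936 -2.52264166] [-0.05855183 -0.16408102 -0.00397594] [ 0.61286476 -0.28264247  0.35217953] 22.714349627494812
```

Call:
carry_out:
  moves:
    - [0,0,0,0,0.0117]
    - [0,0,0,0,0.0117]
    - [0,0,0,0,0.01175]
    - [0,0,0,0,0.01175]
    - [0,0,0,0,0.0118]
    - [0,0,0,0,0.0118]
    - [0,0,0,0,0.0118]
    - [0,0,0,0,0.0118]

```text
clock: 23.25
tcp_pos: [0.6128, -0.2826, 0.3517]
orientation: [-0.667, -3.07, -0.0]
contact_force: [0.1, -0.3, -2.6]
grip_width: 0.0115
gripper_force: 11.2
```

```bash
python3 - <<'E'
from h import *
im,c=look('w14'); o=r.get_obs(); print(o['contact_force'],o['moment'],o['tcp_pos'],o['gripper_force'])
E
```

```text
tilt [(3, 106), (1, 105), (4, 104)]
[ 0.38573828  0.42507088 -2.26843969] [-0.04496224 -0.14555967  0.03092102] [ 0.61278872 -0.28259372  0.35169017] 11.200605779886246
```

Call:
carry_out:
  moves:
    - [0,0,0,0,0.01183]
    - [0,0,0,0,0.01183]
    - [0,0,0,0,0.01183]
    - [0,0,0,0,0.01183]
    - [0,0,0,0,0.01186]
    - [0,0,0,0,0.01186]
    - [0,0,0,0,0.01186]
    - [0,0,0,0,0.01186]

```text
clock: 24.1
tcp_pos: [0.6128, -0.2826, 0.3517]
orientation: [0.667, 3.07, 0.0]
contact_force: [0.4, 0.1, -1.5]
grip_width: 0.012
gripper_force: 7.7
```

```bash
python3 - <<'E'
from h import *
im,c=look('w15'); o=r.get_obs(); print(o['contact_force'],o['moment'],o['tcp_pos'],o['gripper_force'])
E
```

```text
tilt [(5, 119), (6, 117), (4, 116)]
[-0.36563068  0.21492677 -2.29278727] [ 0.00223203 -0.07375965  0.02340388] [ 0.61279527 -0.28261247  0.35173775] 7.7348242700099945
```

Call:
carry_out:
  moves:
    - [0.002,0,-0.001,0,0.01187]
    - [0.003,0,-0.003,0,0.01187]
    - [0.004,0,-0.005,0,0.01187]
    - [0.005,0,-0.007,0,0.01187]
    - [0.006,0,-0.009,0,0.01187]
    - [0.007,0,-0.01,0,0.01187]
    - [0.008,0,-0.011,0,0.01187]
    - [0.008,0,-0.011,0,0.01187]

```text
clock: 24.95
tcp_pos: [0.6054, -0.2792, 0.3628]
orientation: [0.667, 3.07, 0.0]
contact_force: [-0.2, 0.1, -2.0]
grip_width: 0.0118
gripper_force: 7.0
```

```bash
python3 - <<'E'
from h import *
im,c=look('w16'); o=r.get_obs(); print(o['contact_force'],o['moment'],o['tcp_pos'],o['gripper_force'])
E
```

```text
tilt [(10, 129), (11, 124), (12, 120)]
[ 0.0476402   0.40311684 -3.45295133] [-0.04809329 -0.01537082  0.01941762] [ 0.60546418 -0.27922208  0.36273962] 7.074204012751579
```

Call:
carry_out:
  moves:
    - [0.001,0,-0.002,0,0.01188]
    - [0.003,0,-0.004,0,0.01188]
    - [0.005,0,-0.006,0,0.01189]
    - [0.007,0,-0.008,0,0.01189]
    - [0.009,0,-0.01,0,0.01189]
    - [0.0105,0,-0.012,0,0.0119]
    - [0.012,0,-0.014,0,0.0119]
    - [0.014,0,-0.016,0,0.0119]

```text
clock: 25.8
tcp_pos: [0.5927, -0.2734, 0.3788]
orientation: [-0.667, -3.07, -0.0]
contact_force: [-0.3, 0.3, -3.2]
grip_width: 0.0119
gripper_force: 5.3
```

```bash
python3 - <<'E'
from h import *
im,c=look('w17'); o=r.get_obs(); print(o['contact_force'],o['moment'],o['tcp_pos'],o['gripper_force'])
E
```

```text
tilt [(19, 140), (17, 137), (20, 133)]
[-0.11289709  0.20839301 -2.04807864] [ 0.04317994 -0.04671181  0.00695531] [ 0.59246201 -0.27340833  0.3792141 ] 5.272367745637894
```

Call:
carry_out:
  moves:
    - [0.002,0,-0.002,0,0.0119]
    - [0.004,0,-0.004,0,0.0119]
    - [0.006,0,-0.006,0,0.0119]
    - [0.008,0,-0.008,0,0.0119]
    - [0.01,0,-0.01,0,0.0119]
    - [0.012,0,-0.0118,0,0.01191]
    - [0.014,0,-0.0133,0,0.01191]
    - [0.0153,0,-0.0144,0,0.01191]

```text
clock: 26.65
tcp_pos: [0.5787, -0.267, 0.3933]
orientation: [0.667, 3.07, 0.0]
contact_force: [0.1, -0.2, -2.2]
grip_width: 0.0123
gripper_force: 4.7
```

```bash
python3 - <<'E'
from h import *
im,c=look('w18'); o=r.get_obs(); print(o['contact_force'],o['moment'],o['tcp_pos'],o['gripper_force'])
E
```

```text
tilt [(26, 150), (27, 149), (25, 143)]
[-0.24106684 -0.33870135 -2.7051235 ] [-0.0157012 -0.0408743 -0.0179108] [ 0.57861967 -0.2670369   0.39344337] 4.667385891079903
```

Call:
carry_out:
  moves:
    - [0.002,0,-0.0015,0,0.01192]
    - [0.004,0,-0.003,0,0.01192]
    - [0.006,0,-0.0045,0,0.01192]
    - [0.008,0,-0.006,0,0.01192]
    - [0.01,0,-0.0075,0,0.01193]
    - [0.012,0,-0.009,0,0.01193]
    - [0.013,0,-0.01,0,0.01193]
    - [0.013,0,-0.01,0,0.01193]

```text
clock: 27.5
tcp_pos: [0.567, -0.2617, 0.4033]
orientation: [0.667, 3.07, 0.0]
contact_force: [0.4, 0.3, -1.3]
grip_width: 0.0123
gripper_force: 3.6
```

```bash
python3 - <<'E'
from h import *
im,c=look('w19'); o=r.get_obs(); print(o['contact_force'],o['moment'],o['tcp_pos'],o['gripper_force'])
_,a=snap('scene','sc19'); _,b=snap('side','si19')
q=np.zeros((600,800,3),np.uint8); q[:300,:400]=cv2.resize(im[:,:,::-1],(400,300))
q[300:,:400]=cv2.resize(a[100:175,110:210,::-1],(400,300),interpolation=cv2.INTER_CUBIC);q[300:,400:]=cv2.resize(b[105:180,225:325,::-1],(400,300),interpolation=cv2.INTER_CUBIC)
c2,w=snap('wrist','w19b'); q[:300,400:]=cv2.resize(a[160:330,200:427,::-1],(400,300))
cv2.imwrite('pics/v19.png',q)
E
```

```text
tilt [(-11, 162), (-12, 161), (-10, 158)]
[-1.02955645 -0.07888218 -1.92436949] [ 0.01260202 -0.0277303  -0.03756659] [ 0.56702345 -0.26170863  0.40320429] 3.5532083362340927
```

View pics/v19.png

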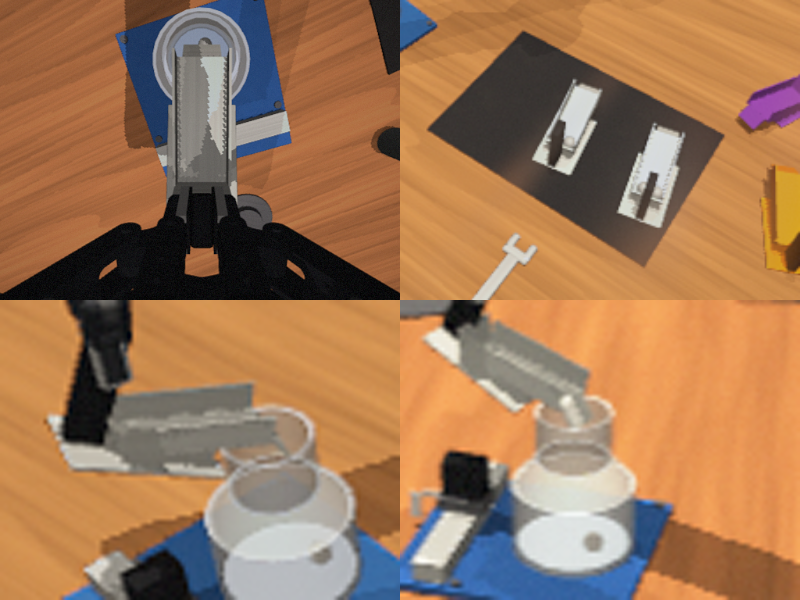

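Call:
carry_out:
  moves:
    - [0,0,0,0,0.01185]
    - [-0.002,0,0.002,0,0.0118]
    - [-0.005,0,0.004,0,0.0118]
    - [-0.009,0,0.007,0,0.0118]
    - [-0.013,0,0.01,0,0.0118]
    - [-0.018,0,0.015,0,0.0118]
    - [-0.023,0,0.0195,0,0.0118]
    - [-0.028,0,0.0245,0,0.0118]

```text
clock: 28.5
tcp_pos: [0.5929, -0.2735, 0.378]
orientation: [-0.667, -3.07, -0.0]
contact_force: [-0.8, 0.0, -0.7]
grip_width: 0.0121
gripper_force: 5.5
```

Call:
carry_out:
  moves:
    - [-0.005,0,0.005,0,0.0118]
    - [-0.01,0,0.011,0,0.0118]
    - [-0.0143,0,0.016,0,0.0118]
    - [-0.018,0,0.021,0,0.0118]
    - [-0.0215,0,0.026,0,0.0118]
    - [-0.022,0,0.03,0,0.0118]
    - [-0.022,0,0.033,0,0.0118]
    - [-0.022,0,0.033,0,0.0118]

```text
clock: 29.3
tcp_pos: [0.6128, -0.2826, 0.3457]
orientation: [0.667, 3.069, -0.0]
contact_force: [1.0, -0.0, -0.3]
grip_width: 0.0118
gripper_force: 5.5
```

```bash
sed -i 's/np.arange(-20,65,1)/np.arange(-8,60,1)/' h.py; python3 - <<'E'
from h import *
im,c=look('w20'); o=r.get_obs(); print(o['contact_force'],o['moment'],o['tcp_pos'],o['gripper_force'],o['grip_width'])
E
```

```text
tilt [(5, 88), (3, 87), (2, 86)]
[ 0.11350443 -0.37038299 -1.18528982] [-0.11370287 -0.27994685  0.04082372] [ 0.61255287 -0.28247061  0.34570887] 5.42739674448967 0.011910259483939282
```

Call:
carry_out:
  moves:
    - [0,0,0,0,0.005]
    - [0,0,0,0,0.005]
    - [0,0,0,0,0.005]
    - [0,0,0,0,0.005]
    - [0,0,-0.01,0,0.005]
    - [0,0,-0.025,0,0.005]
    - [0,0,-0.04,0,0.005]
    - [0,0,-0.045,0,0.005]
  force: 80

```text
clock: 30.15
tcp_pos: [0.6129, -0.283, 0.3936]
orientation: [0.666, 3.066, -0.001]
contact_force: [0.5, -0.7, -1.4]
grip_width: 0.0107
gripper_force: 78.7
```

```bash
python3 - <<'E'
from h import *
im,c=look('w21'); go(.5395,.1132,.235,107.9)
print(r.get_obs()['gripper_force'])
E
```

```text
tilt [(2, 110), (0, 109), (1, 108)]
t 30.2 grasp [ 0.6134 -0.2831  0.2386] yang 65.48 w 0.0107 F [ 0.5  0.1 -2.1] j7 1.7
shift [0.2318 0.3299 0.0028] roll -0.7404 M_xy [[-0.91, 0.42], [0.42, 0.91]]
78.71606826782227
```

Call:
carry_out:
  moves:
    - [0.01,0.015,0,0,0.005]
    - [0.03,0.042,0,0,0.005]
    - [0.053,0.075,0,0,0.005]
    - [0.076,0.108,0,0,0.005]
    - [0.099,0.14,0,0,0.005]
    - [0.12,0.172,0,0,0.005]
    - [0.14,0.2,0,0,0.005]
    - [0.155,0.22,0,0,0.005]

```text
clock: 31.0
tcp_pos: [0.5616, -0.0141, 0.39]
orientation: [-0.661, -3.069, -0.002]
contact_force: [0.9, -0.7, -1.8]
grip_width: 0.0111
gripper_force: 78.7
```

Call:
carry_out:
  moves:
    - [0.015,0.02,0,-0.12,0.005]
    - [0.035,0.05,0,-0.25,0.005]
    - [0.055,0.08,0,-0.38,0.005]
    - [0.07,0.1,0,-0.51,0.005]
    - [0.077,0.11,0,-0.64,0.005]
    - [0.077,0.11,0,-0.74,0.005]
    - [0.077,0.11,0,-0.74,0.005]
    - [0.077,0.11,0,-0.74,0.005]

```text
clock: 31.8
tcp_pos: [0.5379, 0.1141, 0.3903]
orientation: [0.484, -3.103, -0.0]
contact_force: [-0.0, 0.2, -1.3]
grip_width: 0.0103
gripper_force: 78.7
```

```bash
python3 - <<'E'
from h import *
im,c=look('w22'); go(.5395,.1132,.0725,107.9)
E
```

```text
tilt [(-8, 12), (23, 12), (22, 12)]
t 31.85 grasp [0.5379 0.1138 0.2354] yang 107.72 w 0.0107 F [ 0.3  0.1 -2.3] j7 1.64
shift [-0.0014 -0.0011  0.1629] roll -0.0031 M_xy [[-0.95, -0.3], [-0.3, 0.95]]
```

Call:
carry_out:
  moves:
    - [-0.001,-0.001,0.02,-0.003,0.005]
    - [-0.001,-0.001,0.05,-0.003,0.005]
    - [-0.001,-0.001,0.085,-0.003,0.005]
    - [-0.001,-0.001,0.115,-0.003,0.005]
    - [-0.001,-0.001,0.135,-0.003,0.005]
    - [-0.001,-0.001,0.148,-0.003,0.005]
    - [-0.001,-0.001,0.154,-0.003,0.005]
    - [-0.001,-0.001,0.157,-0.003,0.005]

```text
clock: 32.65
tcp_pos: [0.5398, 0.1134, 0.2336]
orientation: [-0.492, 3.103, -0.0]
contact_force: [0.3, 0.5, -2.5]
grip_width: 0.0109
gripper_force: 78.6
```

Call:
carry_out:
  moves:
    - [0,0,0.001,0,0.005]
    - [0,0,0.002,0,0.005]
    - [0,0,0.003,0,0.005]
    - [0,0,0.003,0,0.005]
    - [0,0,0.003,0,0.005]
    - [0,0,0.003,0,0.005]
    - [0,0,0.003,0,0.005]
    - [0,0,0.003,0,0.005]

```text
clock: 33.45
tcp_pos: [0.5399, 0.1135, 0.2311]
orientation: [-0.493, 3.102, 0.0]
contact_force: [-0.6, -1.3, 4.9]
grip_width: 0.0104
gripper_force: 79.6
```

```bash
python3 - <<'E'
from h import *
go(.5395,.1132,.0725,107.9); o=r.get_obs(); print(o['moment'])
E
```

```text
t 33.45 grasp [0.5401 0.1136 0.0761] yang 108.06 w 0.0104 F [-0.6 -1.3  4.9] j7 1.71
shift [ 0.0007 -0.0002  0.0036] roll 0.0027 M_xy [[-0.95, -0.31], [-0.31, 0.95]]
[0.03545738 0.042112   0.03077243]
```

Call:
carry_out:
  moves:
    - [0,0,0,0,0.011]
    - [0,0,0.001,0,0.0115]
    - [0,0,0.002,0,0.0118]
    - [0,0,0.002,0,0.0118]
    - [0,0,0.002,0,0.013]
    - [0,0,0.002,0,0.02]
    - [0,0,0.002,0,0.035]
    - [0,0,0.002,0,0.05]

```text
clock: 34.25
tcp_pos: [0.5394, 0.1134, 0.2282]
orientation: [0.493, -3.102, 0.0]
contact_force: [-0.3, -0.1, 0.1]
grip_width: 0.0482
gripper_force: 0.0
```

Call:
carry_out:
  moves:
    - [0,0,0,0,0.05]
    - [0,0,-0.01,0,0.05]
    - [0,0,-0.03,0,0.05]
    - [0,0,-0.055,0,0.05]
    - [0,0,-0.08,0,0.05]
    - [0,0,-0.08,0,0.05]
    - [0,0,-0.08,0,0.05]
    - [0,0,-0.08,0,0.05]

```text
clock: 35.05
tcp_pos: [0.5392, 0.1133, 0.308]
orientation: [0.493, -3.101, 0.0]
contact_force: [0.3, -0.4, -0.4]
grip_width: 0.0502
gripper_force: 0.0
```

```bash
python3 - <<'E'
from h import *
c,im=snap('wrist','w23'); go(.535,.2004,.15,100.2)
# whitish blobs / grips numerically: detect B with reprojection of expected foot outline
for nm,(x,y,a) in dict(A=(.4665,.0899,-162.1),B=(.4582,.1865,-169.8)).items():
    a=np.radians(a); Q=np.array([(.0645,-.016,.0175),(.0645,.016,.0175),(-.092,-.03,.007),(-.092,.03,.007),(.014,-.03,.007),(.014,.03,.007)])
    W=np.c_[x+np.cos(a)*Q[:,0]-np.sin(a)*Q[:,1],y+np.sin(a)*Q[:,0]+np.cos(a)*Q[:,1],Q[:,2]]; print(nm,proj(c,W).round(0).tolist())
g=im.min(2); v=(g>110).astype(np.uint8); n,l,s,ce=cv2.connectedComponentsWithStats(v)
for i in range(1,n):
    if s[i,4]>400: print(s[i].tolist(),ce[i].round(0))
E
```

```text
t 35.1 grasp [0.5389 0.1133 0.1528] yang 108.06 w 0.0501 F [-0.5  0.1 -1. ] j7 1.68
shift [-0.0233  0.0841  0.0028] roll 0.1373 M_xy [[-0.95, -0.31], [-0.31, 0.95]]
A [[280.0, 2.0], [235.0, 2.0], [291.0, 205.0], [223.0, 205.0], [295.0, 78.0], [219.0, 78.0]]
B [[418.0, 40.0], [376.0, 33.0], [380.0, 231.0], [315.0, 223.0], [411.0, 112.0], [339.0, 101.0]]
[221, 0, 75, 203, 12539] [258. 102.]
[314, 35, 126, 192, 10459] [373. 132.]
[456, 155, 55, 113, 2110] [481. 211.]
[480, 206, 32, 51, 711] [501. 239.]
```

```bash
cat >> h.py <<'E'
from scipy.optimize import differential_evolution
def find(im,c,x,y,adeg,rng=.012,arng=6):
    v=cv2.GaussianBlur(np.clip(im.min(2).astype(float),40,90),(5,5),1)
    def grid(X,Y,Z): X,Y=np.meshgrid(X,Y); return np.c_[X.ravel(),Y.ravel(),np.full(X.size,Z)]
    yi=np.r_[np.linspace(-.029,-.025,3),np.linspace(.025,.029,3)]; yo=np.r_[np.linspace(-.036,-.031,4),np.linspace(.031,.036,4)]
    I=np.vstack([grid(np.linspace(-.09,.013,30),yi,.007),grid(np.linspace(.05,.063,6),np.linspace(-.015,.015,9),.02)])
    O=np.vstack([grid(np.linspace(-.09,.013,30),yo,.007),grid(np.linspace(.066,.071,4),np.linspace(-.015,.015,9),.0175),grid(np.linspace(-.099,-.094,4),np.linspace(-.029,.029,20),.007)])
    def sc(p):
        ca,sa=np.cos(p[2]),np.sin(p[2]); t=0
        for Q,s in ((I,1),(O,-1)):
            u=proj(c,np.c_[p[0]+ca*Q[:,0]-sa*Q[:,1],p[1]+sa*Q[:,0]+ca*Q[:,1],Q[:,2]])
            k=(u[:,0]>0)&(u[:,0]<510)&(u[:,1]>0)&(u[:,1]<382)
            t+=s*cv2.remap(v,u[k,0].astype(np.float32)[None],u[k,1].astype(np.float32)[None],cv2.INTER_LINEAR).mean()
        return -t
    a=np.radians(adeg); s=differential_evolution(sc,[(x-rng,x+rng),(y-rng,y+rng),(a-np.radians(arng),a+np.radians(arng))],seed=1,popsize=12,maxiter=40)
    p=s.x; g=p[:2]-.078*np.array([np.cos(p[2]),np.sin(p[2])]); print('find',p[:2].round(4),np.degrees(p[2]).round(1),'grip',g.round(4),'score',round(-s.fun,1)); return p,g
E
python3 - <<'E'
from h import *
im=cv2.imread('pics/raw_w6.png')[:,:,::-1]; find(im,ld('w6'),.4664,.09,-162)
im=cv2.imread('pics/raw_w23.png')[:,:,::-1]; find(im,ld('w23'),.4664,.09,-162); find(im,ld('w23'),.4582,.1865,-169.8)
E
```

```text
find [0.4676 0.0899] -162.1 grip [0.5418 0.1139] score 45.4
find [0.4651 0.0899] -162.0 grip [0.5393 0.114 ] score 44.6
find [0.4592 0.1854] -169.6 grip [0.5359 0.1994] score 30.2
```

Call:
carry_out:
  moves:
    - [-0.003,0.01,0,0.02,0.05]
    - [-0.009,0.03,0,0.05,0.05]
    - [-0.015,0.055,0,0.1,0.05]
    - [-0.02,0.075,0,0.137,0.05]
    - [-0.0233,0.084,0,0.137,0.05]
    - [-0.0233,0.084,0,0.137,0.05]
    - [-0.0233,0.084,0,0.137,0.05]
    - [-0.0233,0.084,0,0.137,0.05]

```text
clock: 35.9
tcp_pos: [0.5359, 0.1989, 0.3084]
orientation: [0.277, -3.129, 0.001]
contact_force: [1.2, -1.1, 0.4]
grip_width: 0.0502
gripper_force: 0.0
```

```bash
python3 - <<'E'
from h import *
c,im=snap('wrist','w24'); p,g=find(im,c,.4582,.1865,-169.8)
go(*g,.0725,np.degrees(p[2])+90)
E
```

```text
find [0.4593 0.1861] -169.8 grip [0.536 0.2  ] score 46.3
t 35.95 grasp [0.5359 0.1989 0.1535] yang 100.11 w 0.05 F [-0.   0.4 -0.6] j7 1.41
shift [-0.0003  0.0011  0.081 ] roll -0.0019 M_xy [[-0.98, -0.18], [-0.18, 0.98]]
```

Call:
carry_out:
  moves:
    - [0,0.001,0.015,-0.002,0.05]
    - [0,0.001,0.035,-0.002,0.05]
    - [0,0.001,0.055,-0.002,0.05]
    - [0,0.001,0.07,-0.002,0.05]
    - [0,0.001,0.078,-0.002,0.05]
    - [0,0.001,0.081,-0.002,0.05]
    - [0,0.001,0.081,-0.002,0.05]
    - [0,0.001,0.081,-0.002,0.03]
  force: 80

```text
clock: 36.75
tcp_pos: [0.5359, 0.2015, 0.2283]
orientation: [-0.282, 3.128, 0.001]
contact_force: [-0.3, 1.0, 0.2]
grip_width: 0.0364
gripper_force: 0.0
```

Call:
carry_out:
  moves:
    - [0,0,0,0,0.02]
    - [0,0,0,0,0.01]
    - [0,0,0,0,0.005]
    - [0,0,0,0,0.005]
    - [0,0,0,0,0.005]
    - [0,0,0,0,0.005]
    - [0,0,-0.002,0,0.005]
    - [0,0,-0.005,0,0.005]

```text
clock: 37.55
tcp_pos: [0.535, 0.2015, 0.2321]
orientation: [0.283, -3.127, 0.001]
contact_force: [-0.5, -1.1, -1.1]
grip_width: 0.011
gripper_force: 77.9
```

Call:
carry_out:
  moves:
    - [0,0,-0.01,0,0.005]
    - [0,0,-0.025,0,0.005]
    - [0,0,-0.045,0,0.005]
    - [0,0,-0.07,0,0.005]
    - [0,0,-0.095,0,0.005]
    - [0,0,-0.12,0,0.005]
    - [0,0,-0.142,0,0.005]
    - [0,0,-0.155,0,0.005]

```text
clock: 38.35
tcp_pos: [0.5358, 0.2014, 0.3907]
orientation: [-0.282, 3.126, 0.002]
contact_force: [0.7, 1.4, -2.9]
grip_width: 0.0108
gripper_force: 78.0
```

```bash
python3 - <<'E'
from h import *
c,im=snap('wrist','w25'); go(.6128,-.2826,.2317,155.3+90)
A=cv2.imread('pics/raw_w7.png').astype(int)[:,:,::-1]; d=np.abs(A-im).mean(2); print(d[200:250,205:305].mean(), d[330:,:].mean())
f=lambda I:[int(np.argmax(np.abs(np.diff(I[205:270,x].astype(int).sum(1))))+205) for x in (215,220,225,292,297,302)]
print(f(A),f(im))
E
```

```text
t 38.4 grasp [0.537  0.202  0.2369] yang 100.31 w 0.0106 F [ 0.3  0.3 -0.9] j7 1.38
shift [ 0.0121 -0.4903  0.0042] roll 0.611 M_xy [[-0.98, -0.18], [-0.18, 0.98]]
22.76673333333333 15.152247299382717
[242, 242, 242, 226, 242, 226] [260, 250, 248, 228, 237, 237]
```

Call:
carry_out:
  moves:
    - [0,-0.008,0,0,0.005]
    - [0.001,-0.025,0,0,0.005]
    - [0.002,-0.05,0,0,0.005]
    - [0.002,-0.08,0,0,0.005]
    - [0.003,-0.11,0,0,0.005]
    - [0.003,-0.14,0,0,0.005]
    - [0.004,-0.17,0,0,0.005]
    - [0.005,-0.2,0,0,0.005]

```text
clock: 39.2
tcp_pos: [0.5658, 0.0007, 0.3862]
orientation: [0.28, -3.126, 0.001]
contact_force: [0.6, 0.4, -2.0]
grip_width: 0.0113
gripper_force: 78.1
```

Call:
carry_out:
  moves:
    - [0,-0.03,0,0.03,0.005]
    - [0.001,-0.06,0,0.08,0.005]
    - [0.001,-0.09,0,0.15,0.005]
    - [0.002,-0.12,0,0.24,0.005]
    - [0.002,-0.15,0,0.33,0.005]
    - [0.003,-0.175,0,0.42,0.005]
    - [0.003,-0.195,0,0.5,0.005]
    - [0.004,-0.21,0,0.56,0.005]

```text
clock: 40.0
tcp_pos: [0.5989, -0.2065, 0.3862]
orientation: [-0.602, -3.081, 0.002]
contact_force: [0.7, -0.1, -2.8]
grip_width: 0.0108
gripper_force: 78.1
```

Call:
carry_out:
  moves:
    - [0,0,0,0.01,0.005]
    - [0,0,0,0.02,0.005]
    - [0,0,0,0.03,0.005]
    - [0,0,0,0.04,0.005]
    - [0,0,0,0.05,0.005]
    - [0,0,0,0.05,0.005]
    - [0,0,0,0.05,0.005]
    - [0,0,0,0.05,0.005]

```text
clock: 40.8
tcp_pos: [0.6002, -0.2034, 0.3876]
orientation: [0.67, 3.069, 0.0]
contact_force: [0.7, 0.4, -2.4]
grip_width: 0.011
gripper_force: 78.1
```

```bash
python3 - <<'E'
from h import *
im,c=look('w26'); go(.6128,-.2826,.2137,155.3+90)
E
```

```text
tilt [(-2, 103), (-3, 102), (-1, 102)]
t 40.85 grasp [ 0.6001 -0.2034  0.2326] yang 65.38 w 0.0108 F [ 0.5 -0.7 -2.6] j7 1.6
shift [-0.0445 -0.0667  0.0189] roll 0.0015 M_xy [[-0.91, 0.42], [0.42, 0.91]]
```

Call:
carry_out:
  moves:
    - [-0.004,-0.006,0,0,0.005]
    - [-0.011,-0.017,0,0,0.005]
    - [-0.02,-0.03,0,0,0.005]
    - [-0.029,-0.044,0,0,0.005]
    - [-0.037,-0.056,0,0,0.005]
    - [-0.042,-0.063,0,0,0.005]
    - [-0.0445,-0.0667,0,0,0.005]
    - [-0.0445,-0.0667,0,0,0.005]

```text
clock: 41.65
tcp_pos: [0.6128, -0.2834, 0.3874]
orientation: [-0.671, -3.069, 0.0]
contact_force: [0.8, 0.1, -1.9]
grip_width: 0.0108
gripper_force: 78.1
```

Call:
carry_out:
  moves:
    - [0,0,0.006,0,0.005]
    - [0,0,0.014,0,0.005]
    - [0,0,0.022,0,0.005]
    - [0,0,0.029,0,0.005]
    - [0,0,0.034,0,0.005]
    - [0,0,0.038,0,0.005]
    - [0,0,0.04,0,0.005]
    - [0,0,0.04,0,0.005]

```text
clock: 42.45
tcp_pos: [0.6128, -0.2827, 0.3476]
orientation: [-0.67, -3.069, -0.0]
contact_force: [0.7, 0.1, -1.2]
grip_width: 0.011
gripper_force: 78.3
```

```bash
python3 - <<'E'
from h import *
im,c=look('w27'); go(.6128,-.2826,.1907,155.3+90); print(r.get_obs()['moment'])
E
```

```text
tilt [(1, 101), (3, 101), (2, 100)]
t 42.5 grasp [ 0.6129 -0.2828  0.1928] yang 65.37 w 0.0115 F [-0.5  0.2 -1.8] j7 1.74
shift [0.0002 0.0001 0.0021] roll 0.0012 M_xy [[-0.91, 0.42], [0.42, 0.91]]
[-0.03562943 -0.12273665  0.03109455]
```

Call:
carry_out:
  moves:
    - [0,0,0.001,0,0.0105]
    - [0,0,0.002,0,0.011]
    - [0,0,0.002,0,0.0113]
    - [0,0,0.002,0,0.0115]
    - [0,0,0.002,0,0.0116]
    - [0,0,0.002,0,0.0117]
    - [0,0,0.002,0,0.01175]
    - [0,0,0.002,0,0.0118]

```text
clock: 43.3
tcp_pos: [0.613, -0.2828, 0.3458]
orientation: [0.67, 3.068, -0.0]
contact_force: [2.3, -1.4, 0.6]
grip_width: 0.0119
gripper_force: 11.6
```

Call:
carry_out:
  moves:
    - [0,0,-0.001,0,0.01182]
    - [0,0,-0.002,0,0.01184]
    - [0,0,-0.004,0,0.01185]
    - [0,0,-0.006,0,0.01186]
    - [0,0,-0.006,0,0.01186]
    - [0,0,-0.006,0,0.01186]
    - [0,0,-0.006,0,0.01186]
    - [0,0,-0.006,0,0.01186]

```text
clock: 44.1
tcp_pos: [0.6128, -0.2826, 0.3515]
orientation: [-0.67, -3.069, -0.0]
contact_force: [0.9, 0.3, -2.1]
grip_width: 0.0121
gripper_force: 7.6
```

```bash
python3 - <<'E'
from h import *
im,c=look('w28'); o=r.get_obs(); print(o['contact_force'],o['moment'],o['tcp_pos'],o['gripper_force'])
E
```

```text
tilt [(6, 101), (4, 100), (5, 100)]
[ 0.54294518  0.90017207 -1.62499485] [ 0.01544486 -0.03121452 -0.05371385] [ 0.61279652 -0.28262561  0.35156071] 7.573199942708015
```

Drooping as with the first scoop; repeat the arc.

Call:
carry_out:
  moves:
    - [0.002,0,-0.001,0,0.01187]
    - [0.003,0,-0.003,0,0.01187]
    - [0.004,0,-0.005,0,0.01187]
    - [0.005,0,-0.007,0,0.01187]
    - [0.006,0,-0.009,0,0.01187]
    - [0.007,0,-0.01,0,0.01187]
    - [0.008,0,-0.011,0,0.01187]
    - [0.008,0,-0.011,0,0.01187]

```text
clock: 44.95
tcp_pos: [0.6054, -0.2793, 0.3627]
orientation: [0.67, 3.069, 0.0]
contact_force: [-0.2, 0.1, -2.7]
grip_width: 0.0117
gripper_force: 6.9
```

```bash
python3 - <<'E'
from h import *
im,c=look('w29'); o=r.get_obs(); print(o['contact_force'],o['tcp_pos'],o['gripper_force'])
E
```

```text
tilt [(10, 110), (9, 108), (7, 104)]
[ 0.04316403 -0.12530278 -3.02055667] [ 0.60549653 -0.27932349  0.36262311] 6.871932819485664
```

Call:
carry_out:
  moves:
    - [0.001,0,-0.002,0,0.01188]
    - [0.003,0,-0.004,0,0.01188]
    - [0.005,0,-0.006,0,0.01189]
    - [0.007,0,-0.008,0,0.01189]
    - [0.009,0,-0.01,0,0.01189]
    - [0.0105,0,-0.012,0,0.0119]
    - [0.012,0,-0.014,0,0.0119]
    - [0.014,0,-0.016,0,0.0119]

```text
clock: 45.8
tcp_pos: [0.5927, -0.2734, 0.3788]
orientation: [0.67, 3.069, 0.0]
contact_force: [-0.3, -0.2, -2.5]
grip_width: 0.0118
gripper_force: 5.1
```

```bash
python3 - <<'E'
from h import *
im,c=look('w30'); o=r.get_obs(); print(o['contact_force'],o['tcp_pos'],o['gripper_force'])
E
```

```text
tilt [(17, 143), (16, 130), (19, 126)]
[ 0.68634811 -0.14690113 -2.19333766] [ 0.59252755 -0.27344456  0.37910088] 5.088111385703087
```

Call:
carry_out:
  moves:
    - [0.002,0,-0.002,0,0.0119]
    - [0.004,0,-0.004,0,0.0119]
    - [0.006,0,-0.006,0,0.0119]
    - [0.008,0,-0.008,0,0.0119]
    - [0.01,0,-0.01,0,0.0119]
    - [0.012,0,-0.0118,0,0.01191]
    - [0.014,0,-0.0133,0,0.01191]
    - [0.0153,0,-0.0144,0,0.01191]

```text
clock: 46.65
tcp_pos: [0.5787, -0.2671, 0.3932]
orientation: [0.67, 3.069, 0.0]
contact_force: [-0.3, -0.1, -2.7]
grip_width: 0.0119
gripper_force: 4.5
```

```bash
python3 - <<'E'
from h import *
im,c=look('w31'); o=r.get_obs(); print(o['contact_force'],o['tcp_pos'],o['gripper_force'])
E
```

```text
tilt [(26, 149), (25, 148), (24, 148)]
[ 0.59427672 -0.89494578 -2.29274899] [ 0.57866227 -0.26709609  0.39333034] 4.501023665070534
```

Call:
carry_out:
  moves:
    - [0.002,0,-0.0015,0,0.01192]
    - [0.004,0,-0.003,0,0.01192]
    - [0.006,0,-0.0045,0,0.01192]
    - [0.008,0,-0.006,0,0.01192]
    - [0.01,0,-0.0075,0,0.01193]
    - [0.012,0,-0.009,0,0.01193]
    - [0.013,0,-0.01,0,0.01193]
    - [0.013,0,-0.01,0,0.01193]

```text
clock: 47.5
tcp_pos: [0.567, -0.2617, 0.4032]
orientation: [0.67, 3.069, 0.0]
contact_force: [-0.5, 0.2, -1.3]
grip_width: 0.0119
gripper_force: 3.4
```

```bash
python3 - <<'E'
from h import *
im,c=look('w32'); o=r.get_obs(); print(o['contact_force'],o['tcp_pos'],o['gripper_force'])
# compare with w19 (empty, same pose): differences inside trough
A=cv2.imread('pics/raw_w19.png').astype(int)[:,:,::-1]; d=np.abs(A-im).mean(2).astype(np.uint8)
m=(cv2.GaussianBlur(d,(5,5),0)>35).astype(np.uint8); n,l,s,ce=cv2.connectedComponentsWithStats(m)
for i in range(1,n):
    if s[i,4]>40: print(s[i].tolist())
# scene jar: dark blob on white floor of the jar
_,a=snap('scene','sc32')
B=cv2.imread('pics/raw_scene0.png').astype(int)[:,:,::-1]; J=cv2.imread('pics/raw_sc19.png').astype(int)[:,:,::-1]
for I in (J,a):
    d=(np.abs(I.astype(int)-B).mean(2)[150:182,160:205]>25).astype(np.uint8); n,l,s,ce=cv2.connectedComponentsWithStats(d); print([x.tolist() for x in s[1:] if x[4]>5])
E
```

```text
tilt [(-8, 140), (-7, 122), (29, 104)]
[ 0.99915949  0.67542461 -1.90862558] [ 0.5670715  -0.26169768  0.40308288] 3.438602238893509
[236, 53, 17, 4, 51]
[261, 68, 25, 5, 82]
[257, 73, 5, 12, 42]
[247, 242, 23, 5, 114]
[243, 309, 30, 9, 227]
[[39, 0, 6, 10, 55], [0, 3, 8, 29, 103], [28, 12, 5, 4, 17]]
[[39, 0, 6, 10, 56], [0, 3, 8, 29, 104], [28, 11, 5, 5, 18], [17, 22, 6, 6, 30]]
```

```bash
python3 - <<'E'
from h import *
_,b=snap('side','si32'); _,a=snap('scene','sc32b')
for n,I,reg in (('si',b,(120,180,250,300)),('sc',a,(120,190,155,212))):
    J=cv2.imread('pics/raw_%s19.png'%n).astype(int)[:,:,::-1]
    y0,y1,x0,x1=reg; d=np.abs(I.astype(int)-J).mean(2)[y0:y1,x0:x1]
    m=(d>12).astype(np.uint8); k,l,s,ce=cv2.connectedComponentsWithStats(m)
    print(n,[(x+np.array([x0,y0,0,0,0])).tolist() for x in s[1:] if x[4]>5])
c=ld('si32'); cc=ld('sc32b')
print('sc ball at floor z.024:',at(cc,160+20,150+25,.024)[:2],at(cc,160+30.5,150+14,.024)[:2])
E
```

```text
si [[264, 123, 10, 9, 28], [259, 124, 6, 3, 6], [253, 130, 7, 4, 13], [270, 158, 4, 2, 8], [292, 160, 8, 3, 8], [255, 163, 6, 6, 31], [287, 173, 13, 5, 15]]
sc [[167, 121, 9, 10, 34], [161, 127, 5, 2, 7], [161, 130, 4, 2, 7], [163, 137, 5, 8, 15], [195, 138, 17, 6, 23], [173, 156, 5, 5, 18], [205, 157, 7, 3, 8], [192, 161, 2, 5, 6], [177, 171, 6, 7, 35], [205, 171, 7, 2, 7]]
sc ball at floor z.024: [ 0.52051488 -0.19549181] [ 0.46718856 -0.20316565]
```

Call:
carry_out:
  moves:
    - [0,0,0,0,0.01185]
    - [-0.002,0,0.002,0,0.0118]
    - [-0.005,0,0.004,0,0.0118]
    - [-0.009,0,0.007,0,0.0118]
    - [-0.013,0,0.01,0,0.0118]
    - [-0.018,0,0.015,0,0.0118]
    - [-0.023,0,0.0195,0,0.0118]
    - [-0.028,0,0.0245,0,0.0118]

```text
clock: 48.5
tcp_pos: [0.5929, -0.2736, 0.3779]
orientation: [-0.67, -3.069, -0.0]
contact_force: [-0.7, -0.6, -1.6]
grip_width: 0.0118
gripper_force: 5.4
```

Call:
carry_out:
  moves:
    - [-0.005,0,0.005,0,0.0118]
    - [-0.01,0,0.011,0,0.0118]
    - [-0.0143,0,0.016,0,0.0118]
    - [-0.018,0,0.021,0,0.0118]
    - [-0.0215,0,0.026,0,0.0118]
    - [-0.022,0,0.03,0,0.0118]
    - [-0.022,0,0.033,0,0.0118]
    - [-0.022,0,0.033,0,0.0118]

```text
clock: 49.3
tcp_pos: [0.6127, -0.2826, 0.3455]
orientation: [0.67, 3.069, -0.0]
contact_force: [1.3, -1.0, -0.9]
grip_width: 0.0118
gripper_force: 5.4
```

Call:
carry_out:
  moves:
    - [0,0,0,0,0.005]
    - [0,0,0,0,0.005]
    - [0,0,0,0,0.005]
    - [0,0,0,0,0.005]
    - [0,0,-0.01,0,0.005]
    - [0,0,-0.025,0,0.005]
    - [0,0,-0.04,0,0.005]
    - [0,0,-0.045,0,0.005]
  force: 80

```text
clock: 50.1
tcp_pos: [0.6129, -0.2831, 0.3935]
orientation: [0.67, 3.066, -0.001]
contact_force: [-0.4, 0.4, -2.3]
grip_width: 0.0106
gripper_force: 78.7
```

```bash
python3 - <<'E'
from h import *
im,c=look('w33'); go(.536,.2,.235,100.2)
print(r.get_obs()['gripper_force'])
E
```

```text
tilt [(1, 102), (0, 100), (2, 97)]
t 50.15 grasp [ 0.6135 -0.2832  0.2385] yang 65.36 w 0.0109 F [-0.5 -0.5 -0.7] j7 1.72
shift [0.2719 0.4069 0.0026] roll -0.608 M_xy [[-0.91, 0.42], [0.42, 0.91]]
78.71805667877197
```

Call:
carry_out:
  moves:
    - [0.01,0.015,0,0,0.005]
    - [0.03,0.042,0,0,0.005]
    - [0.053,0.075,0,0,0.005]
    - [0.076,0.11,0,0,0.005]
    - [0.099,0.145,0,0,0.005]
    - [0.12,0.178,0,0,0.005]
    - [0.142,0.21,0,0,0.005]
    - [0.162,0.24,0,0,0.005]

```text
clock: 50.95
tcp_pos: [0.564, 0.0061, 0.39]
orientation: [-0.667, -3.069, -0.001]
contact_force: [-0.1, -1.3, -2.3]
grip_width: 0.0109
gripper_force: 78.7
```

Call:
carry_out:
  moves:
    - [0.022,0.033,0,-0.1,0.005]
    - [0.045,0.067,0,-0.2,0.005]
    - [0.068,0.1,0,-0.3,0.005]
    - [0.088,0.13,0,-0.4,0.005]
    - [0.102,0.152,0,-0.5,0.005]
    - [0.11,0.167,0,-0.6,0.005]
    - [0.11,0.167,0,-0.608,0.005]
    - [0.11,0.167,0,-0.608,0.005]

```text
clock: 51.75
tcp_pos: [0.5342, 0.2008, 0.3901]
orientation: [0.278, -3.128, 0.001]
contact_force: [0.8, -1.2, -2.4]
grip_width: 0.011
gripper_force: 78.7
```

```bash
python3 - <<'E'
from h import *
c,im=snap('wrist','w34'); find(im,c,.4651,.0899,-162.,.03,15); c,im=snap('scene','sc34'); find(im,c,.4651,.0899,-162.,.03,15); find(im,c,.457,.326,-166,.03,15)
go(.536,.2,.0765,100.2)
E
```

```text
find [0.4647 0.0894] -162.2 grip [0.539  0.1132] score 28.8
find [0.4675 0.0901] -161.7 grip [0.5416 0.1145] score 27.6
find [0.4593 0.324 ] -166.8 grip [0.5353 0.3418] score 20.5
t 51.85 grasp [0.5347 0.1994 0.2353] yang 100.03 w 0.0106 F [-0.  -0.3 -1.4] j7 1.39
shift [-0.0015  0.0005  0.1588] roll -0.003 M_xy [[-0.98, -0.17], [-0.17, 0.98]]
```

Nothing knocked so far. Set B down.

Call:
carry_out:
  moves:
    - [-0.001,0,0.02,-0.003,0.005]
    - [-0.001,0,0.05,-0.003,0.005]
    - [-0.001,0,0.085,-0.003,0.005]
    - [-0.001,0,0.115,-0.003,0.005]
    - [-0.001,0,0.135,-0.003,0.005]
    - [-0.001,0,0.148,-0.003,0.005]
    - [-0.001,0,0.154,-0.003,0.005]
    - [-0.001,0,0.157,-0.003,0.005]

```text
clock: 52.65
tcp_pos: [0.5362, 0.2005, 0.2336]
orientation: [-0.282, 3.128, -0.0]
contact_force: [0.3, 0.5, -1.7]
grip_width: 0.0108
gripper_force: 78.6
```

Call:
carry_out:
  moves:
    - [0,0,0.001,0,0.005]
    - [0,0,0.002,0,0.005]
    - [0,0,0.003,0,0.005]
    - [0,0,0.003,0,0.005]
    - [0,0,0.003,0,0.005]
    - [0,0,0.003,0,0.005]
    - [0,0,0.003,0,0.005]
    - [0,0,0.003,0,0.005]

```text
clock: 53.45
tcp_pos: [0.5363, 0.2011, 0.2315]
orientation: [-0.284, 3.127, 0.001]
contact_force: [-1.0, -0.9, 6.7]
grip_width: 0.0109
gripper_force: 79.7
```

Call:
carry_out:
  moves:
    - [0,0,0,0,0.011]
    - [0,0,0.001,0,0.0115]
    - [0,0,0.002,0,0.0118]
    - [0,0,0.002,0,0.0118]
    - [0,0,0.002,0,0.013]
    - [0,0,0.002,0,0.02]
    - [0,0,0.002,0,0.035]
    - [0,0,0.002,0,0.05]

```text
clock: 54.25
tcp_pos: [0.5358, 0.2009, 0.2283]
orientation: [0.284, -3.128, 0.0]
contact_force: [0.2, -0.7, 0.7]
grip_width: 0.0482
gripper_force: 0.0
```

Call:
carry_out:
  moves:
    - [0,0,0,0,0.05]
    - [0,0,-0.01,0,0.05]
    - [0,0,-0.03,0,0.05]
    - [0,0,-0.055,0,0.05]
    - [0,0,-0.08,0,0.05]
    - [0,0,-0.08,0,0.05]
    - [0,0,-0.08,0,0.05]
    - [0,0,-0.08,0,0.05]

```text
clock: 55.05
tcp_pos: [0.5354, 0.2009, 0.3079]
orientation: [0.284, -3.127, 0.001]
contact_force: [-1.0, -0.6, -0.3]
grip_width: 0.0499
gripper_force: 0.0
```

```bash
python3 - <<'E'
from h import *
c,im=snap('wrist','w35'); find(im,c,.4593,.1861,-169.8)
go(.5335,.343,.15,103.3)
E
```

```text
find [0.4557 0.1875] -169.7 grip [0.5324 0.2015] score 46.3
t 55.1 grasp [0.5351 0.2007 0.1526] yang 100.39 w 0.0502 F [-0.4  0.   0.6] j7 1.43
shift [-0.024   0.1402  0.0025] roll -0.0509 M_xy [[-0.98, -0.18], [-0.18, 0.98]]
```

B stands. On to C.

Call:
carry_out:
  moves:
    - [-0.004,0.02,0,0,0.05]
    - [-0.01,0.055,0,-0.02,0.05]
    - [-0.016,0.095,0,-0.04,0.05]
    - [-0.021,0.125,0,-0.051,0.05]
    - [-0.024,0.14,0,-0.051,0.05]
    - [-0.024,0.14,0,-0.051,0.05]
    - [-0.024,0.14,0,-0.051,0.05]
    - [-0.024,0.14,0,-0.051,0.05]

```text
clock: 55.9
tcp_pos: [0.5349, 0.3404, 0.3083]
orientation: [0.359, -3.121, 0.003]
contact_force: [-0.2, -0.6, 0.1]
grip_width: 0.05
gripper_force: 0.0
```

```bash
python3 - <<'E'
from h import *
c,im=snap('wrist','w36'); p,g=find(im,c,.458,.325,-166.6,.025,10)
go(*g,.0725,np.degrees(p[2])+90)
E
```

```text
find [0.4573 0.3239] -166.6 grip [0.5332 0.3419] score 45.5
t 55.95 grasp [0.5349 0.3404 0.1535] yang 103.12 w 0.0501 F [-0.1  0.1 -0.3] j7 1.27
shift [0.0012 0.0019 0.081 ] roll -0.0042 M_xy [[-0.97, -0.23], [-0.23, 0.97]]
```

Call:
carry_out:
  moves:
    - [0.001,0.002,0.015,-0.004,0.05]
    - [0.001,0.002,0.035,-0.004,0.05]
    - [0.001,0.002,0.055,-0.004,0.05]
    - [0.001,0.002,0.07,-0.004,0.05]
    - [0.001,0.002,0.078,-0.004,0.05]
    - [0.001,0.002,0.081,-0.004,0.05]
    - [0.001,0.002,0.081,-0.004,0.05]
    - [0.001,0.002,0.081,-0.004,0.03]
  force: 80

```text
clock: 56.75
tcp_pos: [0.5332, 0.3448, 0.2282]
orientation: [-0.37, 3.119, 0.001]
contact_force: [0.4, -0.1, -0.2]
grip_width: 0.0365
gripper_force: 0.0
```

Call:
carry_out:
  moves:
    - [0,0,0,0,0.02]
    - [0,0,0,0,0.01]
    - [0,0,0,0,0.005]
    - [0,0,0,0,0.005]
    - [0,0,0,0,0.005]
    - [0,0,0,0,0.005]
    - [0,0,-0.002,0,0.005]
    - [0,0,-0.005,0,0.005]

```text
clock: 57.55
tcp_pos: [0.5323, 0.3447, 0.232]
orientation: [0.37, -3.118, 0.001]
contact_force: [-0.7, 0.9, -2.9]
grip_width: 0.0108
gripper_force: 77.7
```

Call:
carry_out:
  moves:
    - [0,0,-0.01,0,0.005]
    - [0,0,-0.025,0,0.005]
    - [0,0,-0.045,0,0.005]
    - [0,0,-0.07,0,0.005]
    - [0,0,-0.095,0,0.005]
    - [0,0,-0.12,0,0.005]
    - [0,0,-0.142,0,0.005]
    - [0,0,-0.155,0,0.005]

```text
clock: 58.35
tcp_pos: [0.5332, 0.3447, 0.3908]
orientation: [-0.369, 3.117, 0.003]
contact_force: [0.8, -0.1, -2.3]
grip_width: 0.0107
gripper_force: 77.9
```

```bash
python3 - <<'E'
from h import *
go(.6128,-.2826,.2317,155.3+90)
E
```

```text
t 58.35 grasp [0.5336 0.345  0.2358] yang 103.52 w 0.0107 F [ 0.8 -0.1 -2.3] j7 1.25
shift [ 0.0697 -0.6288  0.0028] roll 0.667 M_xy [[-0.97, -0.23], [-0.23, 0.97]]
```

Call:
carry_out:
  moves:
    - [0.001,-0.008,0,0,0.005]
    - [0.003,-0.025,0,0,0.005]
    - [0.006,-0.05,0,0,0.005]
    - [0.009,-0.08,0,0,0.005]
    - [0.012,-0.11,0,0,0.005]
    - [0.016,-0.14,0,0,0.005]
    - [0.019,-0.17,0,0,0.005]
    - [0.022,-0.2,0,0,0.005]

```text
clock: 59.15
tcp_pos: [0.5575, 0.1419, 0.386]
orientation: [0.367, -3.117, 0.002]
contact_force: [1.1, -0.7, -2.2]
grip_width: 0.0105
gripper_force: 77.8
```

Call:
carry_out:
  moves:
    - [0.003,-0.03,0,0,0.005]
    - [0.006,-0.06,0,0,0.005]
    - [0.01,-0.09,0,0,0.005]
    - [0.013,-0.12,0,0,0.005]
    - [0.016,-0.15,0,0,0.005]
    - [0.018,-0.175,0,0,0.005]
    - [0.02,-0.195,0,0,0.005]
    - [0.022,-0.205,0,0,0.005]

```text
clock: 59.95
tcp_pos: [0.5836, -0.0631, 0.3862]
orientation: [0.363, -3.118, 0.002]
contact_force: [0.1, 0.4, -2.3]
grip_width: 0.0109
gripper_force: 77.9
```

Call:
carry_out:
  moves:
    - [0.002,-0.015,0,0.06,0.005]
    - [0.005,-0.035,0,0.14,0.005]
    - [0.008,-0.06,0,0.23,0.005]
    - [0.012,-0.09,0,0.33,0.005]
    - [0.015,-0.115,0,0.43,0.005]
    - [0.018,-0.135,0,0.53,0.005]
    - [0.02,-0.147,0,0.61,0.005]
    - [0.02,-0.15,0,0.66,0.005]

```text
clock: 60.75
tcp_pos: [0.5997, -0.2119, 0.387]
orientation: [-0.672, -3.068, 0.002]
contact_force: [0.7, 0.1, -2.0]
grip_width: 0.0109
gripper_force: 78.0
```

```bash
python3 - <<'E'
from h import *
im,c=look('w37'); go(.6128,-.2826,.1907,155.3+90)
E
```

```text
tilt [(-8, 95), (-1, 92), (-2, 91)]
t 60.8 grasp [ 0.5998 -0.2115  0.2319] yang 65.23 w 0.0105 F [ 0.7 -0.1 -2.6] j7 1.64
shift [-0.0417 -0.0591  0.0412] roll -0.0012 M_xy [[-0.91, 0.42], [0.42, 0.91]]
```

Call:
carry_out:
  moves:
    - [-0.004,-0.006,0,0,0.005]
    - [-0.011,-0.016,0,0,0.005]
    - [-0.019,-0.028,0,0,0.005]
    - [-0.027,-0.04,0,0,0.005]
    - [-0.035,-0.05,0,0,0.005]
    - [-0.04,-0.057,0,0,0.005]
    - [-0.042,-0.06,0,0,0.005]
    - [-0.042,-0.06,0,0,0.005]

```text
clock: 61.6
tcp_pos: [0.614, -0.2825, 0.3873]
orientation: [-0.662, -3.071, 0.0]
contact_force: [-0.1, 1.0, -2.9]
grip_width: 0.0108
gripper_force: 78.0
```

Call:
carry_out:
  moves:
    - [0,0,0.006,0,0.005]
    - [0,0,0.014,0,0.005]
    - [0,0,0.022,0,0.005]
    - [0,0,0.029,0,0.005]
    - [0,0,0.034,0,0.005]
    - [0,0,0.038,0,0.005]
    - [0,0,0.04,0,0.005]
    - [0,0,0.04,0,0.005]

```text
clock: 62.4
tcp_pos: [0.614, -0.2819, 0.3475]
orientation: [-0.661, -3.071, -0.0]
contact_force: [-0.4, 0.1, -1.4]
grip_width: 0.0108
gripper_force: 78.3
```

```bash
python3 - <<'E'
from h import *
im,c=look('w38'); go(.6128,-.2826,.1907,155.3+90); print(r.get_obs()['moment'])
E
```

```text
tilt [(1, 100), (3, 99), (2, 99)]
t 62.45 grasp [ 0.6142 -0.2819  0.1927] yang 65.71 w 0.0105 F [ 0.8  0.  -1.6] j7 1.77
shift [ 0.0009 -0.0012  0.002 ] roll 0.0072 M_xy [[-0.91, 0.41], [0.41, 0.91]]
[-0.02520288 -0.08872726  0.01013008]
```

Call:
carry_out:
  moves:
    - [0.001,-0.001,0.001,0,0.0105]
    - [0.001,-0.001,0.002,0,0.011]
    - [0.001,-0.001,0.002,0,0.0113]
    - [0.001,-0.001,0.002,0,0.0115]
    - [0.001,-0.001,0.002,0,0.0116]
    - [0.001,-0.001,0.002,0,0.0117]
    - [0.001,-0.001,0.002,0,0.01175]
    - [0.001,-0.001,0.002,0,0.0118]

```text
clock: 63.25
tcp_pos: [0.6126, -0.2824, 0.3453]
orientation: [-0.661, -3.071, 0.0]
contact_force: [3.5, -1.7, 2.3]
grip_width: 0.0118
gripper_force: 11.4
```

Call:
carry_out:
  moves:
    - [0,0,-0.001,0,0.01182]
    - [0,0,-0.002,0,0.01184]
    - [0,0,-0.004,0,0.01185]
    - [0,0,-0.006,0,0.01186]
    - [0,0,-0.006,0,0.01186]
    - [0,0,-0.006,0,0.01186]
    - [0,0,-0.006,0,0.01186]
    - [0,0,-0.006,0,0.01186]

```text
clock: 64.05
tcp_pos: [0.6127, -0.2823, 0.3514]
orientation: [-0.661, -3.071, -0.0]
contact_force: [0.6, 0.8, -1.8]
grip_width: 0.012
gripper_force: 7.5
```

```bash
python3 - <<'E'
from h import *
im,c=look('w39'); o=r.get_obs(); print(o['contact_force'],o['moment'],o['tcp_pos'],o['gripper_force'])
E
```

```text
tilt [(2, 86), (3, 86), (5, 85)]
[-0.18322774  0.80948046 -2.10854259] [-0.04516921 -0.11433657  0.0403055 ] [ 0.61269971 -0.28230569  0.351425  ] 7.528126984834671
```

Call:
carry_out:
  moves:
    - [0,0,0,0,0.01187]
    - [0,0,0,0,0.01187]
    - [0,0,0,0,0.01188]
    - [0,0,0,0,0.01188]
    - [0,0,0,0,0.01188]
    - [0,0,0,0,0.01188]
    - [0,0,0,0,0.01188]
    - [0,0,0,0,0.01188]

```text
clock: 64.9
tcp_pos: [0.6127, -0.2823, 0.3515]
orientation: [0.661, 3.071, 0.0]
contact_force: [0.2, -0.1, -1.9]
grip_width: 0.0125
gripper_force: 6.4
```

```bash
python3 - <<'E'
from h import *
im,c=look('w40'); o=r.get_obs(); print(o['contact_force'],o['moment'],o['tcp_pos'],o['gripper_force'])
E
```

```text
tilt [(4, 103), (3, 101), (5, 100)]
[ 0.17542385 -0.11608755 -1.94847848] [-0.00660577 -0.02391391 -0.04149078] [ 0.61274144 -0.28232442  0.35150609] 6.42125129699707
```

Call:
carry_out:
  moves:
    - [0.002,0,-0.001,0,0.01188]
    - [0.003,0,-0.003,0,0.01188]
    - [0.004,0,-0.005,0,0.01188]
    - [0.005,0,-0.007,0,0.01188]
    - [0.006,0,-0.009,0,0.01188]
    - [0.007,0,-0.01,0,0.01188]
    - [0.008,0,-0.011,0,0.01188]
    - [0.008,0,-0.011,0,0.01188]

```text
clock: 65.75
tcp_pos: [0.6054, -0.279, 0.3626]
orientation: [0.661, 3.071, 0.0]
contact_force: [0.4, 0.0, -2.3]
grip_width: 0.0116
gripper_force: 6.3
```

```bash
python3 - <<'E'
from h import *
im,c=look('w41'); o=r.get_obs(); print(o['contact_force'],o['tcp_pos'],o['gripper_force'])
E
```

```text
tilt [(8, 98), (7, 95), (10, 94)]
[ 1.09865237  0.1721559  -2.98842412] [ 0.60541268 -0.27900933  0.36252958] 6.316661462187767
```

Call:
carry_out:
  moves:
    - [0.001,0,-0.002,0,0.01189]
    - [0.003,0,-0.004,0,0.01189]
    - [0.005,0,-0.006,0,0.0119]
    - [0.007,0,-0.008,0,0.0119]
    - [0.009,0,-0.01,0,0.0119]
    - [0.0105,0,-0.012,0,0.01191]
    - [0.012,0,-0.014,0,0.01191]
    - [0.014,0,-0.016,0,0.01191]

```text
clock: 66.6
tcp_pos: [0.5926, -0.2732, 0.3787]
orientation: [0.661, 3.071, -0.0]
contact_force: [0.3, -0.0, -2.5]
grip_width: 0.0118
gripper_force: 4.5
```

```bash
python3 - <<'E'
from h import *
im,c=look('w42'); o=r.get_obs(); print(o['contact_force'],o['tcp_pos'],o['gripper_force'])
E
```

```text
tilt [(17, 141), (16, 131), (19, 124)]
[ 0.24007475 -0.70229591 -2.32886784] [ 0.59240458 -0.27323973  0.37901394] 4.533700346946716
```

Call:
carry_out:
  moves:
    - [0.002,0,-0.002,0,0.01191]
    - [0.004,0,-0.004,0,0.01191]
    - [0.006,0,-0.006,0,0.01191]
    - [0.008,0,-0.008,0,0.01191]
    - [0.01,0,-0.01,0,0.01191]
    - [0.012,0,-0.0118,0,0.01192]
    - [0.014,0,-0.0133,0,0.01192]
    - [0.0153,0,-0.0144,0,0.01192]

```text
clock: 67.45
tcp_pos: [0.5786, -0.2669, 0.3931]
orientation: [0.661, 3.071, 0.0]
contact_force: [0.5, -0.5, -1.0]
grip_width: 0.0118
gripper_force: 4.0
```

Call:
carry_out:
  moves:
    - [0.002,0,-0.0015,0,0.01192]
    - [0.004,0,-0.003,0,0.01192]
    - [0.006,0,-0.0045,0,0.01192]
    - [0.008,0,-0.006,0,0.01193]
    - [0.01,0,-0.0075,0,0.01193]
    - [0.012,0,-0.009,0,0.01193]
    - [0.013,0,-0.01,0,0.01193]
    - [0.013,0,-0.01,0,0.01193]

```text
clock: 68.25
tcp_pos: [0.5668, -0.2616, 0.4031]
orientation: [0.661, 3.071, 0.0]
contact_force: [0.2, -0.2, -1.1]
grip_width: 0.0118
gripper_force: 3.4
```

```bash
python3 - <<'E'
from h import *
im,c=look('w43'); o=r.get_obs(); print(o['contact_force'],o['tcp_pos'],o['gripper_force'])
A=cv2.imread('pics/raw_w19.png').astype(int)[:,:,::-1]; d=np.abs(A-im).mean(2).astype(np.uint8)
m=(cv2.GaussianBlur(d,(5,5),0)>35).astype(np.uint8); n,l,s,ce=cv2.connectedComponentsWithStats(m)
print([x.tolist() for x in s[1:] if x[4]>40])
_,b=snap('side','si43'); _,a=snap('scene','sc43')
for n,I,reg,ref in (('si',b,(120,180,250,300),'si32'),('sc',a,(120,190,155,212),'sc32b')):
    J=cv2.imread('pics/raw_%s.png'%ref).astype(int)[:,:,::-1]
    y0,y1,x0,x1=reg; d=np.abs(I.astype(int)-J).mean(2)[y0:y1,x0:x1]
    m=(d>12).astype(np.uint8); k,l,s,ce=cv2.connectedComponentsWithStats(m)
    print(n,[(x+np.array([x0,y0,0,0,0])).tolist() for x in s[1:] if x[4]>5])
E
```

```text
tilt [(-8, 138), (-7, 125), (-6, 105)]
[ 0.85641127 -0.54797076 -1.19603294] [ 0.56688203 -0.26162974  0.40298253] 3.4429997205734253
[[161, 0, 5, 37, 137], [244, 0, 7, 10, 59], [259, 47, 12, 11, 66], [235, 49, 20, 7, 115], [223, 59, 8, 13, 46], [257, 65, 29, 80, 505], [254, 227, 14, 4, 46], [247, 240, 23, 7, 139], [244, 308, 29, 10, 251]]
si [[253, 120, 7, 5, 11], [267, 120, 7, 6, 11], [259, 123, 14, 6, 25], [250, 127, 8, 7, 21], [263, 128, 6, 6, 11], [268, 135, 4, 3, 7], [287, 156, 5, 2, 7], [273, 159, 5, 3, 10], [258, 160, 5, 6, 24], [286, 173, 14, 6, 16]]
sc [[155, 120, 20, 3, 28], [168, 124, 8, 7, 29], [160, 127, 6, 2, 7], [176, 128, 5, 3, 8], [161, 130, 6, 2, 9], [179, 132, 4, 7, 10], [155, 139, 14, 6, 54], [198, 140, 14, 4, 16], [178, 154, 4, 5, 15], [173, 167, 7, 7, 35]]
```

Call:
carry_out:
  moves:
    - [0,0,0,0,0.01185]
    - [-0.002,0,0.002,0,0.0118]
    - [-0.005,0,0.004,0,0.0118]
    - [-0.009,0,0.007,0,0.0118]
    - [-0.013,0,0.01,0,0.0118]
    - [-0.018,0,0.015,0,0.0118]
    - [-0.023,0,0.0195,0,0.0118]
    - [-0.028,0,0.0245,0,0.0118]

```text
clock: 69.2
tcp_pos: [0.5928, -0.2733, 0.3778]
orientation: [-0.661, -3.071, -0.0]
contact_force: [0.4, 0.0, -1.1]
grip_width: 0.0117
gripper_force: 5.5
```

Call:
carry_out:
  moves:
    - [-0.005,0,0.005,0,0.0118]
    - [-0.01,0,0.011,0,0.0118]
    - [-0.0143,0,0.016,0,0.0118]
    - [-0.018,0,0.021,0,0.0118]
    - [-0.0215,0,0.026,0,0.0118]
    - [-0.022,0,0.03,0,0.0118]
    - [-0.022,0,0.033,0,0.0118]
    - [-0.022,0,0.033,0,0.0118]

```text
clock: 70.0
tcp_pos: [0.6126, -0.2823, 0.3454]
orientation: [0.661, 3.071, -0.0]
contact_force: [1.3, -1.5, 0.0]
grip_width: 0.0123
gripper_force: 5.5
```

Call:
carry_out:
  moves:
    - [0,0,0,0,0.005]
    - [0,0,0,0,0.005]
    - [0,0,0,0,0.005]
    - [0,0,0,0,0.005]
    - [0,0,-0.01,0,0.005]
    - [0,0,-0.025,0,0.005]
    - [0,0,-0.04,0,0.005]
    - [0,0,-0.045,0,0.005]
  force: 80

```text
clock: 70.8
tcp_pos: [0.6128, -0.2828, 0.3934]
orientation: [0.66, 3.068, -0.001]
contact_force: [-0.0, 0.3, -2.2]
grip_width: 0.0108
gripper_force: 78.8
```

```bash
python3 - <<'E'
from h import *
im,c=look('w44'); go(.5335,.344,.235,103.4)
print(r.get_obs()['gripper_force'])
I=im.astype(int)
for ref in ('w21','w33','w26','w38'): # trough-back patch where balls lie
    J=cv2.imread('pics/raw_%s.png'%ref)[:,:,::-1].astype(int); print(ref,np.abs(I-J)[165:205,222:295].mean().round(1), I[165:205,222:295].std().round(1),J[165:205,222:295].std().round(1))
E
```

```text
tilt [(1, 99), (0, 99), (-1, 97)]
t 70.85 grasp [ 0.6134 -0.2829  0.2384] yang 65.71 w 0.011 F [-0.2 -0.3 -0.5] j7 1.75
shift [0.3307 0.5385 0.0023] roll -0.6578 M_xy [[-0.91, 0.41], [0.41, 0.91]]
78.75556111335754
w21 8.3 23.7 25.9
w33 4.9 23.7 23.7
w26 17.9 23.7 23.0
w38 15.9 23.7 20.8
```

Call:
carry_out:
  moves:
    - [0.01,0.015,0,0,0.005]
    - [0.025,0.04,0,0,0.005]
    - [0.043,0.07,0,0,0.005]
    - [0.061,0.1,0,0,0.005]
    - [0.08,0.13,0,0,0.005]
    - [0.098,0.16,0,0,0.005]
    - [0.117,0.19,0,0,0.005]
    - [0.135,0.22,0,0,0.005]

```text
clock: 71.65
tcp_pos: [0.5793, -0.0248, 0.3905]
orientation: [-0.661, -3.071, -0.0]
contact_force: [1.0, 0.0, -1.4]
grip_width: 0.0107
gripper_force: 78.8
```

Call:
carry_out:
  moves:
    - [0.018,0.03,0,0,0.005]
    - [0.036,0.06,0,0,0.005]
    - [0.055,0.09,0,0,0.005]
    - [0.073,0.12,0,0,0.005]
    - [0.092,0.15,0,0,0.005]
    - [0.107,0.175,0,0,0.005]
    - [0.12,0.195,0,0,0.005]
    - [0.13,0.21,0,0,0.005]

```text
clock: 72.45
tcp_pos: [0.5472, 0.2206, 0.3903]
orientation: [-0.658, -3.071, -0.0]
contact_force: [0.2, -0.3, -1.6]
grip_width: 0.0109
gripper_force: 78.8
```

Call:
carry_out:
  moves:
    - [0.01,0.018,0,-0.1,0.005]
    - [0.025,0.04,0,-0.2,0.005]
    - [0.04,0.065,0,-0.31,0.005]
    - [0.052,0.085,0,-0.42,0.005]
    - [0.062,0.1,0,-0.53,0.005]
    - [0.066,0.108,0,-0.63,0.005]
    - [0.066,0.1085,0,-0.658,0.005]
    - [0.066,0.1085,0,-0.658,0.005]

```text
clock: 73.25
tcp_pos: [0.5325, 0.3439, 0.3903]
orientation: [0.364, -3.12, 0.001]
contact_force: [-0.4, -0.6, -1.6]
grip_width: 0.0106
gripper_force: 78.8
```

```bash
python3 - <<'E'
from h import *
go(.5335,.344,.0765,103.4)
c,im=snap('wrist','w45'); find(im,c,.4557,.1875,-169.7,.03,15); c,im=snap('scene','sc45'); find(im,c,.4651,.0899,-162.,.03,15); find(im,c,.4557,.1875,-169.7,.03,15)
E
```

```text
t 73.25 grasp [0.5325 0.3438 0.2353] yang 103.29 w 0.0106 F [-0.4 -0.6 -1.6] j7 1.26
shift [-1.000e-03  1.000e-04  1.588e-01] roll -0.0019 M_xy [[-0.97, -0.23], [-0.23, 0.97]]
find [0.4556 0.1892] -170.3 grip [0.5325 0.2024] score 28.0
find [0.468  0.0899] -161.6 grip [0.542  0.1146] score 22.1
find [0.458  0.1875] -168.6 grip [0.5345 0.2028] score 20.2
```

Call:
carry_out:
  moves:
    - [-0.001,0,0.02,-0.002,0.005]
    - [-0.001,0,0.05,-0.002,0.005]
    - [-0.001,0,0.085,-0.002,0.005]
    - [-0.001,0,0.115,-0.002,0.005]
    - [-0.001,0,0.135,-0.002,0.005]
    - [-0.001,0,0.148,-0.002,0.005]
    - [-0.001,0,0.154,-0.002,0.005]
    - [-0.001,0,0.157,-0.002,0.005]

```text
clock: 74.15
tcp_pos: [0.5335, 0.3448, 0.2336]
orientation: [-0.369, 3.119, 0.0]
contact_force: [-0.1, 0.4, -0.5]
grip_width: 0.0109
gripper_force: 78.8
```

Call:
carry_out:
  moves:
    - [0,0,0.001,0,0.005]
    - [0,0,0.002,0,0.005]
    - [0,0,0.003,0,0.005]
    - [0,0,0.003,0,0.005]
    - [0,0,0.003,0,0.005]
    - [0,0,0.003,0,0.005]
    - [0,0,0.003,0,0.005]
    - [0,0,0.003,0,0.005]

```text
clock: 74.95
tcp_pos: [0.5336, 0.3452, 0.2314]
orientation: [-0.37, 3.118, 0.002]
contact_force: [-0.7, -0.7, 6.4]
grip_width: 0.0105
gripper_force: 79.6
```

Call:
carry_out:
  moves:
    - [0,0,0,0,0.011]
    - [0,0,0.001,0,0.0115]
    - [0,0,0.002,0,0.0118]
    - [0,0,0.002,0,0.0118]
    - [0,0,0.002,0,0.013]
    - [0,0,0.002,0,0.02]
    - [0,0,0.002,0,0.035]
    - [0,0,0.002,0,0.05]

```text
clock: 75.75
tcp_pos: [0.533, 0.345, 0.228]
orientation: [0.37, -3.119, 0.001]
contact_force: [0.3, 0.2, 0.8]
grip_width: 0.0482
gripper_force: 0.0
```

Call:
carry_out:
  moves:
    - [0,0,0,0,0.05]
    - [0,0,-0.01,0,0.05]
    - [0,0,-0.03,0,0.05]
    - [0,0,-0.055,0,0.05]
    - [0,0,-0.08,0,0.05]
    - [0,0,-0.11,0,0.05]
    - [0,0,-0.13,0,0.05]
    - [0,0,-0.13,0,0.05]

```text
clock: 76.55
tcp_pos: [0.5342, 0.3453, 0.3625]
orientation: [-0.369, 3.114, 0.006]
contact_force: [0.5, 0.2, 0.2]
grip_width: 0.0499
gripper_force: 0.0
```

```bash
python3 - <<'E'
from h import *
c,im=snap('wrist','w46'); find(im,c,.4573,.3239,-166.6,.02,10)
c,im=snap('scene','sc46'); find(im,c,.4651,.0899,-162.,.03,15); find(im,c,.4557,.1875,-169.7,.03,15)
# slide check in scene vs shortly after setting (white pointer region) 
J=cv2.imread('pics/raw_sc19.png').astype(int)[:,:,::-1]; print('slide diff',np.abs(im.astype(int)-J)[150:185,125:160].mean(), [np.abs(im.astype(int)-J)[y:y+20,x:x+20].mean().round(1) for x,y in ((135,160),(170,140),(175,160))])
go(.53,.34,.2,103)
E
```

```text
find [0.453 0.327] -166.7 grip [0.529  0.3449] score 44.8
find [0.468  0.0896] -161.1 grip [0.5418 0.1149] score 23.1
find [0.4579 0.1877] -169.0 grip [0.5345 0.2025] score 20.8
slide diff 19.841360544217686 [np.float64(27.7), np.float64(9.0), np.float64(12.5)]
t 76.65 grasp [0.5332 0.3451 0.2039] yang 103.53 w 0.0501 F [ 0.5  0.5 -0.2] j7 1.28
shift [ 0.0043 -0.0042  0.0039] roll 0.0093 M_xy [[-0.97, -0.23], [-0.23, 0.97]]
```

```bash
python3 -c "
from bench import r
print(r.hand_in())"
```

```text
the job is handed in; nothing more can be done
None
```

The portion slide is set about 1 mm short of the mark and not past it. All five balls (1, 2 and 2) went into the jar, and the three emptied scoops stand released on the mat; the job is handed in, and no verdict was reported back.

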